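# Free the firmness press and bring its plunger down on the quince

### The arm

A 7-joint arm with a two-finger parallel gripper is mounted at the origin on the work surface. World frame = base frame: x ahead of the robot, y to its left, z up, the work surface at z = 0. Lengths are in m, angles in rad, forces in N, time in s.
With the tool pointing down it reaches from about 0.35 to 0.9 m from the base axis. Payload 7.2 kg.
Tool frame: the origin (TCP) lies on the centre line of the jaws, within the pads' length; the fingertips stand 25 mm ahead of it and the grasp point (between the pads) lies 6 mm ahead of it; z points along the fingers, y is the direction in which the jaws open and shut (so a half turn about z gives the same grasp; the last joint's range is limited). The gripper opens to 85 mm and grips with 20 to 120 N. Pads are 22 mm wide; open, the fingers measure 114 mm over their backs; the gripper's body (76 mm by 85 mm) begins 54 mm behind the grasp point. The pads swing forward as they close: fully open they stand 13 mm farther back than shut.
Start: joints at [-1.35, 0.411, -0.013, 1.596, 0.006, 1.134, -0.082], TCP at [0.178, 0.599, 0.256] pointing down, gripper open.
Joint ranges: [-2.95, 2.95], [-0.29, 1.99], [-1.47, 1.44], [0.14, 2.54], [-1.03, 4.17], [0.13, 1.85], [-2.86, 2.86]. Speed limits (rad/s): [2.39, 2.39, 3.01, 3.01, 3.14, 3.14, 3.14].

### API

Orientations are given as a unit quaternion [x, y, z, w].
In Python, from cell import arm, optics, workorder gives the robot as it stands.
- The arm moves only by the shell command python3 -m jog 'ROWS'. ROWS is JSON, a list of rows, each a list of 7 numbers: the turn, a rotation vector about the tool's x, y, z in units of 6 degrees (1.0 is 6 degrees), then the shift along the tool's x, y, z in units of 30 mm (1.0 is 30 mm), then the opening in per cent of the stroke, from 0 (shut) to 100 (fully open). In form: [[ax, ay, az, dx, dy, dz, hand], ...]. A call has 1 to 10 rows; each row is the pose to reach, as a shift and turn from the pose measured when the call began, along the tool's axes at that moment; what a row does not reach only later rows make up. A row lasts 1/12 s, in which the tool goes at most 41.7 mm and 7.16 degrees, less where a joint would pass 70% of its speed; a pose out of reach is approached as far as the arm can. A call with a gripper value outside its range is refused whole. The fingers move at their own pace and stop on an object; the grip force is fixed at half the most. Time passes only in rows, so rows that repeat a pose let the fingers close. It gives the time, the measured TCP pose, the force and the opening at its end, in the units of the state.
- arm.sense(): the state, without advancing time (a new reading comes with each control period).
- optics.snapshot(name): name is "scene" or "top" or "wrist"; returns a dict with "pixels" (400x640x3 uint8, red, green, blue), "vfov" (degrees; the focal length in pixels is half the picture's height over the tangent of half this angle, whatever the lens; pixels are square), "cx", "cy" (the principal point, pixels), "rvec" (rotation vector, rad) and "tvec" (3), from world to camera coordinates, as OpenCV has them. Camera axes: x right, y down, z forward; pixel columns grow to the right and rows downward; lengths in m; the calibration is good to about 2 mm. A picture is of the moment at which its call begins. There is no depth.
- workorder.sign_off(): hands the job in, once; it reports no verdict.
The state is a dict: "time": time; "joint_pos": joint angles; "joint_velocities": joint speeds; "joint_torque": joint torques, N m; "eef_pos": TCP position; "tcp_rot": TCP orientation; "wrist_force": force on the tool from outside, world axes, zero at the start; "wrist_torque": the same for the moment, N m; "gripper_width": finger opening in m.
Only numpy, scipy, OpenCV 4.12 (cv2) and the standard library are available. Lean on these libraries where they do the work, as an engineer would, in place of code of your own. Each camera call takes 0.05 s, during which the arm holds its last target.

### The job

The loaded ram of the fruit firmness press is held up by its ratchet: take the blue-handled rod from its wooden rest, lightly flick the red pawl up and over with it until it stays back off the wheel (steel only, keep the gripper off the pawl), and lay the rod back across its rest. Then push the lever down until the plunger rests on the quince, gently, so that it is neither bruised nor shifted; never force the lever against the pawl, let go, and leave everything else where it stands.

Things in the scene. Friction and masses are not known exactly. Their poses are not given: they have to be found in the camera images.
- press: Grey cast bench press testing fruit firmness. Origin: underside of base; x points to its back, z up; the robot is on its -x side. Base 210 x 140 x 22 mm; column 50 x 50 mm at x = 45 to 95; head x = -53 to 95, y = -35 to 35, z = 170 to 240 mm (bearing by the wheel out to y = 53). Brass load, 58 mm, above the head at x = -28, up to z = 312 mm. Lever shaft along y through x = 12, z = 205 mm.
- lever: The lever shaft with everything fast on it: lever arm and black ball at its -y end, steel ratchet wheel (16 teeth, 66 mm across the teeth, 10 mm thick, at press y = 56 to 66 mm) at its +y end. Origin on the shaft axis in the middle of the head.
- lever_angle (a joint): Turn of the lever, rad: at 0 the arm points to the press's -x side and 50 degrees up; it grows as the ball goes down (level at 0.87) and lowers the ram 25 mm per rad. A drag collar holds lever and ram wherever they are left: with the pawl off, 1.5 to 4 N at the ball moves it down, and each newton more presses the plunger by about 5 N.
- lever_ball (a point): Centre of the lever's black ball, 28 mm across, 130 mm from the shaft axis, at press y = -75 mm. The steel arm is 11 mm thick.
- pawl: Red pawl with a small brass bob, 12 mm thick (press y = 55 to 67 mm), pivoted at press x = -22, z = 249 mm; origin on the pivot, axes as the press's at angle 0. It then runs level to +x over the wheel; its nose (34 to 40 mm out) dips into the teeth; beyond it a flat finger tab, 40 to 67 mm out, underside 6 mm below the pivot, has free air below: 11 mm to the teeth at 54 mm out, about 20 mm at 62 mm out.
- pawl_angle (a joint): Turn of the pawl, rad: 0 to 0.2 lying in the teeth, growing as the tab is lifted and swung back over the pivot towards the press's -x side, 2.6 at its stop, fully back. It is a gravity pawl on a stiffish pivot: let go below about 1.1 it drops back into the teeth, past about 1.8 it falls over to its stop and stays. Lifting the tab takes 1 to 1.5 N; 15 N strains it.
- pawl_tab (a point): Underside of the finger tab, 60 mm from the pivot, mid thickness. A brass bob, 21 mm across and 19 mm high, stands on the pawl's top 28 mm from the pivot. The pivot's bracket stands out from the head to press y = 45 mm, from x = -37 to -7 mm and up to z = 253 mm.
- ram: Sliding ram with the brass load on top and a steel plunger (11 mm across) below; origin at the centre of the plunger's flat tip, press x = -28 mm, y = 0; z up.
- quince: Yellow quince, uneven, about 66 to 75 mm through, lying on a black rubber ring on the press base under the plunger. Origin near its middle; its skin under the plunger lies 33 to 37.5 mm above the origin, so the touch must be felt. Pressed with more than 35 N it bruises.
- rod: Straight steel rod 7 mm thick with a square blue plastic handle, 90 g. Origin on its axis where handle and rod meet; x points to the tip. Handle 18 x 18 mm from x = -90 to 0 mm, rod to x = 115 mm.
- rod_tip (a point): End of the steel rod, 115 mm from the rod's origin.
- rod_handle (a point): Place to grip the handle, 30 mm behind the rod's origin, near the centre of mass.
- rest: Wooden rod rest, base 190 x 60 x 8 mm, origin at its underside below where the rod's origin belongs; x along the rod. A 24 mm wide notch (floor 36 mm high) at x = -75 mm takes the handle, a 14 mm notch (floor 41.5 mm high) at x = 50 mm the steel; uprights 12 x 52 mm, 54 mm high. A rod in place has its axis 45 mm above the bench.
- tube_rack: White test tube rack, 70 x 200 mm, 100 mm high with its tubes; bystander. Origin at its underside, z up.
- flask_a: Glass conical flask, 74 mm across, 116 mm high; bystander. Origin at its underside, z up.
- flask_b: Another such flask; bystander.
- orange: Orange, 74 mm; bystander. Origin at its underside, z up.
- pomegranate: Pomegranate, 86 mm; bystander. Origin at its underside, z up.
- petri_dish: Covered glass dish, 92 mm across, 15 mm high; bystander. Origin at its underside, z up.
There are look-alikes about, which are no part of the job. There is more than one size of the rest; the job needs the middle-sized.

How it is judged:
By the outcome, as a careful person would: the job done as asked, in the order asked, and still so for the second after the job is handed in, with the robot touching nothing.
It also fails if it takes over 72 s, if anything falls off the work surface, if the arm or the gripper's body presses on something with over 40 N, if the wrist force passes 120 N, or if a joint passes its speed limit or range.

## Working session

There is one attempt and no reset: what is moved stays moved. The work goes in short steps, Python scripts to look and compute and a shell command to move; the robot and the scene stay as the last step left them, time stands still between calls to the robot, and variables do not carry over. Pictures are saved under pics/ and viewed, and the job is handed in when it is done.

```bash
ls; mkdir -p pics; python3 - <<'E'
from cell import arm, optics
import cv2
s=arm.sense(); print(s)
for n in ["scene","top","wrist"]:
    d=optics.snapshot(n); cv2.imwrite(f"pics/{n}0.png",d["pixels"][:,:,::-1]); print(n,d["vfov"],d["cx"],d["cy"],d["rvec"],d["tvec"])
E
```

```text
pics
{'time': 0.0, 'joint_pos': array([-1.35021347,  0.41186061, -0.01270483,  1.59707082,  0.00557934,
        1.13432396, -0.08222363]), 'joint_velocities': array([ 0.00177189, -0.00094582,  0.00162714,  0.00045878,  0.00100687,
        0.00101655, -0.00012135]), 'joint_torque': array([-1.50549873e-03, -6.00619268e+01,  6.81650788e-01, -2.99415690e+01,
        1.38788600e-02,  1.04267558e-02, -2.54137967e-05]), 'eef_pos': array([0.17789234, 0.59865174, 0.2554666 ]), 'tcp_rot': array([ 1.43897196e-01,  9.89592307e-01, -8.10928534e-04, -6.72161691e-05]), 'wrist_force': array([-0.27705457,  0.10713533, -0.1288663 ]), 'wrist_torque': array([ 0.02337109, -0.02578525, -0.0003291 ]), 'gripper_width': 0.08555741447948245}
scene 43.08335229547459 323.611115384858 204.05847931702294 [ 0.82037711  2.40353066 -1.24520816] [ 4.54075462e-01 -1.33676108e-03  1.78652361e+00]
top 55.66232510429784 317.52817058342697 199.8355417908629 [ 2.12377435 -2.13578152  0.13611864] [-0.01195953  0.56782603  1.21758944]
wrist 70.37420207480984 319.55962903102744 198.3643986844481 [-2.30971672 -1.72269641 -0.26659244] [-0.62427923 -0.03984529  0.379796  ]
```

View pics/scene0.png

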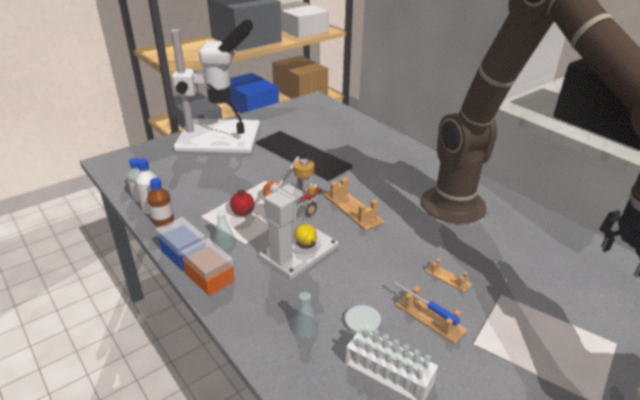

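View pics/top0.png

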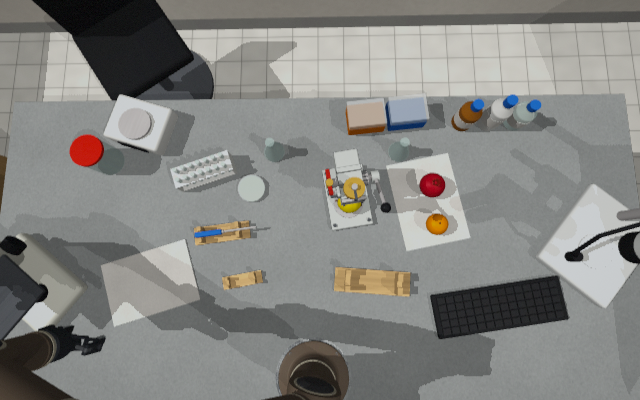

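View pics/wrist0.png

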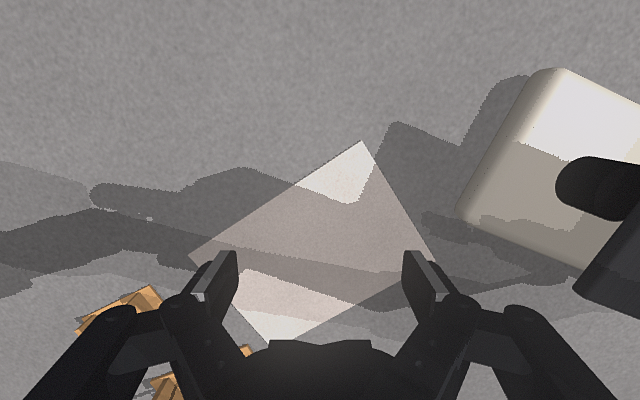

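```bash
cat > h.py <<'E'
from cell import arm, optics
import cv2, numpy as np
from scipy.spatial.transform import Rotation as R
def cam(n):
    d=optics.snapshot(n); f=200/np.tan(np.radians(d["vfov"]/2))
    K=np.array([[f,0,d["cx"]],[0,f,d["cy"]],[0,0,1]]); Rm=R.from_rotvec(d["rvec"]).as_matrix(); t=np.array(d["tvec"])
    return dict(K=K,R=Rm,t=t,C=-Rm.T@t,img=d["pixels"])
def ray(c,u,v):
    r=c["R"].T@np.linalg.inv(c["K"])@np.array([u,v,1.]); return r/np.linalg.norm(r)
def onplane(c,u,v,z):
    r=ray(c,u,v); return c["C"]+r*(z-c["C"][2])/r[2]
def proj(c,p):
    q=c["K"]@(c["R"]@np.asarray(p,float)+c["t"]); return q[:2]/q[2]
def tri(c1,p1,c2,p2):
    a,b=ray(c1,*p1),ray(c2,*p2); A=np.stack([a,-b],1); s=np.linalg.lstsq(A,c2["C"]-c1["C"],rcond=None)[0]
    P,Q=c1["C"]+a*s[0],c2["C"]+b*s[1]; return (P+Q)/2,np.linalg.norm(P-Q)
def crop(c,x0,y0,x1,y1,k,name):
    im=cv2.resize(c["img"][y0:y1,x0:x1,::-1],None,fx=k,fy=k,interpolation=cv2.INTER_CUBIC); cv2.imwrite("pics/"+name,im)
def tcp():
    s=arm.sense(); return s,np.array(s["eef_pos"]),R.from_quat(s["tcp_rot"])
def rows(pos,rot):
    s,p,r=tcp(); d=r.inv().apply(np.array(pos)-p)/0.03; w=(r.inv()*rot).as_rotvec()/np.radians(6)
    return np.round(w,2),np.round(d,3)
E
python3 - <<'E'
from h import *
c=cam("top"); print(c["C"]); s=cam("scene"); print(s["C"])
crop(c,180,210,280,300,7,"t1.png"); crop(c,300,140,400,240,6,"t2.png"); crop(s,240,140,400,300,5,"s2.png"); crop(s,380,250,500,350,6,"s1.png")
E
```

```text
[ 0.3751286  -0.0469315   1.28925151]
[1.27060955 0.86522592 1.0172455 ]
```

View pics/t1.png

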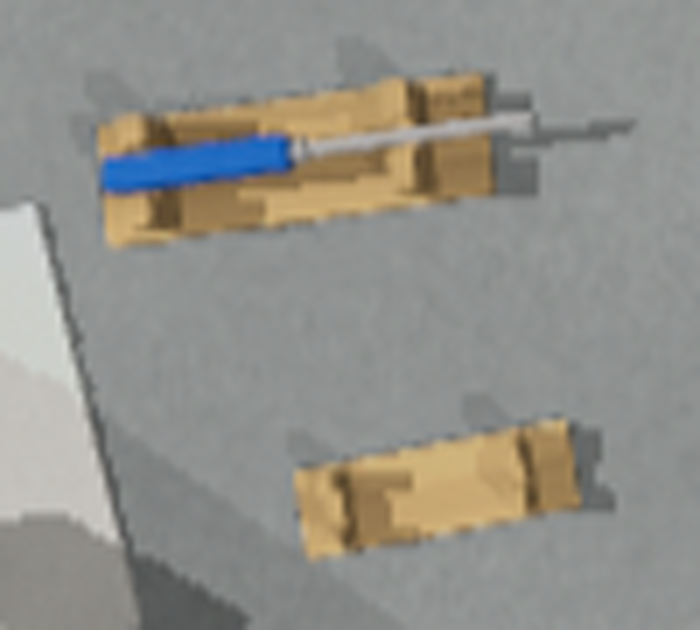

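View pics/t2.png

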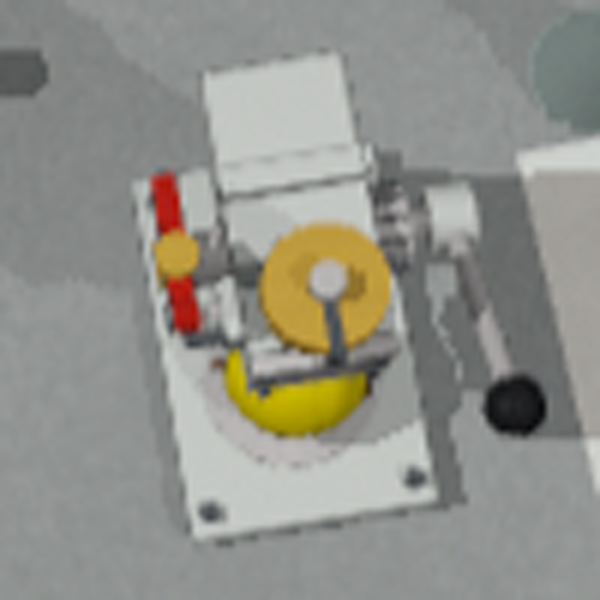

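View pics/s2.png

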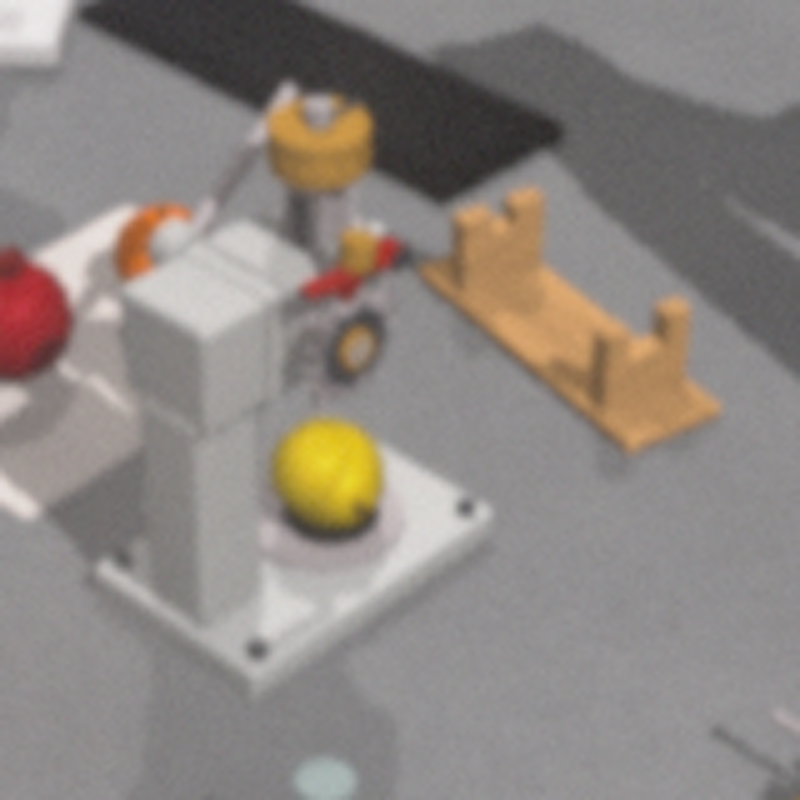

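View pics/s1.png

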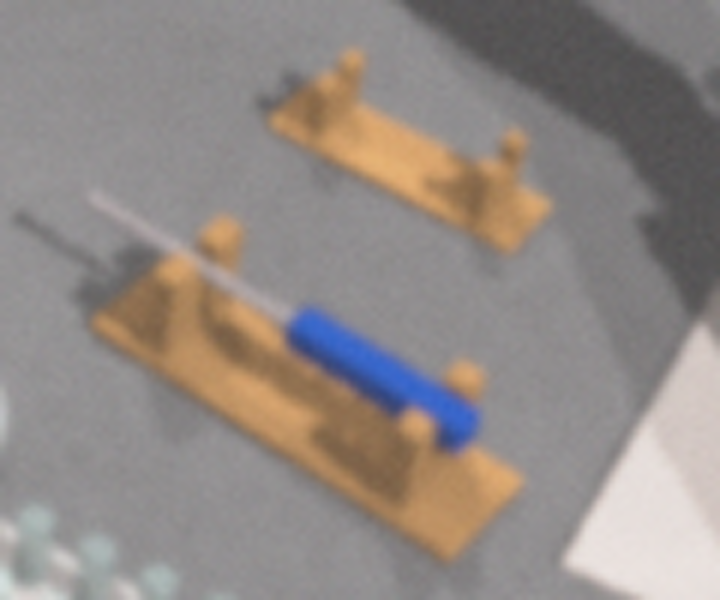

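```bash
python3 - <<'E'
from h import *
c=cam("top"); s=cam("scene")
np.set_printoptions(precision=4,suppress=True)
T1=lambda x,y:((x+.5)/7-.5+180,(y+.5)/7-.5+210)
T2=lambda x,y:((x+.5)/6-.5+300,(y+.5)/6-.5+140)
S2=lambda x,y:((x+.5)/5-.5+240,(y+.5)/5-.5+140)
S1=lambda x,y:((x+.5)/6-.5+380,(y+.5)/6-.5+250)
print("rest", *[onplane(c,*T1(*p),.008) for p in [(108,245),(495,193),(487,75)]])
print("rest scene", *[onplane(s,*S1(*p),.008) for p in [(92,322),(448,555),(525,482)]])
print("rest small", *[onplane(c,*T1(*p),.006) for p in [(308,558),(580,507)]])
print("big", *[onplane(c,u,v,.008) for u,v in [(335,294),(409,297)]])
# rod
ends=[]
for c_,nm in((c,'t'),(s,'s')):
    hsv=cv2.cvtColor(c_["img"],cv2.COLOR_RGB2HSV)
    m=cv2.inRange(hsv,(105,150,60),(125,255,255))
    x0,y0,x1,y1=(180,210,280,300) if nm=='t' else (380,250,500,350)
    mm=np.zeros_like(m); mm[y0:y1,x0:x1]=m[y0:y1,x0:x1]
    ys,xs=np.nonzero(mm); print(nm,len(xs),xs.mean(),ys.mean()); ends.append((xs.mean(),ys.mean()))
    print(cv2.minAreaRect(np.stack([xs,ys],1).astype(np.float32)))
print("handle centroid",tri(c,ends[0],s,ends[1]))
print("rod/handle junction top on z.054",onplane(c,*T1(293,151),.050),onplane(s,*S1(300,322),.05))
print("tip",tri(c,T1(530,117),s,S1(95,197)))
print("handle end", onplane(c,*T1(104,176),.050))
# press
print("front L",onplane(c,*T2(195,532),.02),tri(c,T2(195,530),s,S2(490,512)),"front R",onplane(c,*T2(437,497),.02))
print("bolts",onplane(c,*T2(210,512),.022),onplane(c,*T2(414,477),.022))
print("back left base",onplane(c,*T2(135,183),.022))
print("ball",tri(c,T2(515,404),s,S2(282,100)), onplane(c,*T2(515,404),.305))
print("load",tri(c,T2(326,287),s,S2(320,137)))
print("quince s",S2(328,478))
E
```

```text
rest [0.4229 0.4019 0.008 ] [0.4471 0.2141 0.008 ] [0.5044 0.2193 0.008 ]
rest scene [0.5065 0.2249 0.008 ] [0.482 0.411 0.008] [0.4247 0.4052 0.008 ]
rest small [0.2746 0.2998 0.006 ] [0.2981 0.1703 0.006 ]
big [ 0.259  -0.0707  0.008 ] [ 0.2492 -0.3126  0.008 ]
t 124 207.67741935483872 233.0
((207.8514862060547, 233.0148468017578), (5.174193859100342, 26.169479370117188), 84.2894058227539)
s 159 443.0188679245283 311.67295597484275
((443.50567626953125, 312.1910705566406), (33.283935546875, 5.299989223480225), 32.0053825378418)
handle centroid (array([0.4593, 0.3471, 0.0484]), np.float64(0.0005398318089066714))
rod/handle junction top on z.054 [0.4649 0.3014 0.05  ] [0.4662 0.3067 0.05  ]
tip (array([0.4795, 0.1921, 0.0449]), np.float64(0.0035286743305294986))
handle end [0.4536 0.3905 0.05  ]
front L [ 0.4747 -0.063   0.02  ] (array([ 0.4749, -0.0621,  0.0203]), np.float64(0.0024815418350976988)) front R [ 0.4935 -0.1981  0.02  ]
bolts [ 0.4857 -0.0714  0.022 ] [ 0.5046 -0.1854  0.022 ]
back left base [ 0.6741 -0.0306  0.022 ]
ball (array([ 0.5165, -0.2089,  0.2598]), np.float64(0.008402181559866204)) [ 0.5072 -0.199   0.305 ]
load (array([ 0.5609, -0.118 ,  0.2947]), np.float64(0.0019692105337946785))
quince s (305.2, 235.2)
```

```bash
cat >> h.py <<'E'
YAW=np.radians(8.7); PO=np.array([.5885,-.114,0.])
PR=R.from_euler('z',YAW)
def W(x,y,z): return PO+PR.apply(np.array([x,y,z])/1000.)
def ball(th): a=np.radians(50)-th; return W(12-130*np.cos(a),-75,205+130*np.sin(a))
def pawlp(out,up,th,y=61): return W(-22+out*np.cos(th)-up*np.sin(th),y,249+out*np.sin(th)+up*np.cos(th))
E
python3 - <<'E'
from h import *
np.set_printoptions(precision=2,suppress=True)
for n,(x0,y0,x1,y1),k in (("top",(300,140,400,240),6),("scene",(260,140,360,280),5)):
    c=cam(n); im=cv2.resize(c["img"][y0:y1,x0:x1,::-1],None,fx=k,fy=k,interpolation=cv2.INTER_CUBIC).copy()
    def dot(P,col):
        u=(proj(c,P)-[x0,y0]+.5)*k-.5; cv2.circle(im,tuple(int(round(v)) for v in u),3,col,-1)
    for x in(-105,105):
        for y in (-70,70): dot(W(x,y,22),(255,0,255))
    for y in(-35,35):
        for x in (-53,95): dot(W(x,y,240),(255,0,0))
    for th in (0,.2,.4,.6): dot(ball(th),(0,255,0))
    dot(W(-28,0,312),(255,255,0))
    for a,col in((0,(0,255,255)),(.2,(255,255,255))):
        for o in (0,28,60,67): dot(pawlp(o,7,a),col)
    for y in (55,67): 
        dot(pawlp(67,-6,0,y),(0,0,0))
    cv2.imwrite(f"pics/ov_{n}.png",im)
E
```

```text
(no output)
```

View pics/ov_top.png

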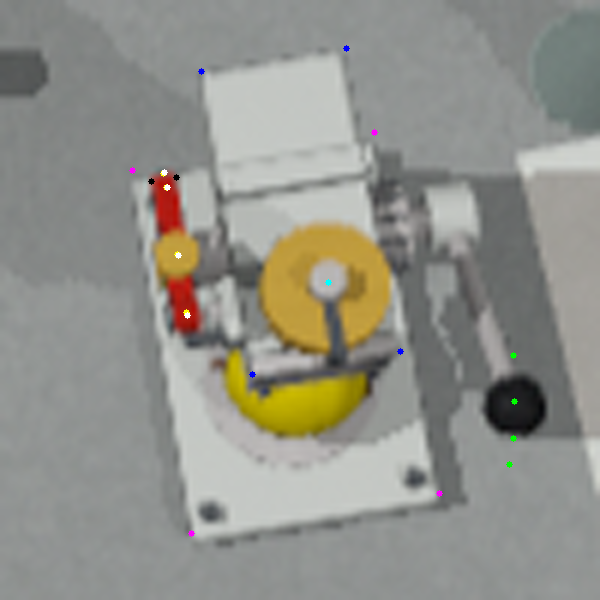

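View pics/ov_scene.png

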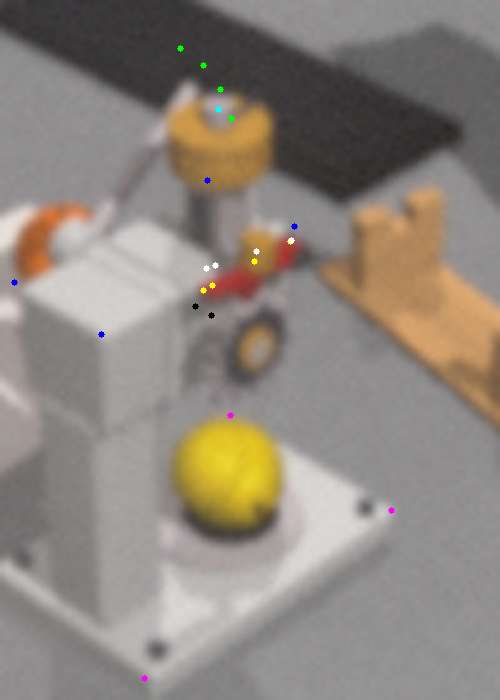

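```bash
cat >> h.py <<'E'
def down(az):  # tool z down, tool y azimuth az deg
    a=np.radians(az); y=np.array([np.cos(a),np.sin(a),0]); z=np.array([0,0,-1.]); x=np.cross(y,z)
    return R.from_matrix(np.stack([x,y,z],1))
E
python3 - <<'E'
from h import *
print(rows([.4612,.3322,.14],down(7.4)))
E
```

```text
(array([-0.  ,  0.  , 11.01]), array([-11.581,  -5.839,   3.875]))
```

```bash
python3 -m jog '[[0,0,1.1,-1.16,-0.58,0.39,60],[0,0,2.2,-2.32,-1.17,0.78,60],[0,0,3.3,-3.47,-1.75,1.16,60],[0,0,4.4,-4.63,-2.34,1.55,60],[0,0,5.5,-5.79,-2.92,1.94,60],[0,0,6.6,-6.95,-3.5,2.32,60],[0,0,7.7,-8.1,-4.09,2.71,60],[0,0,8.8,-9.27,-4.67,3.1,60],[0,0,9.9,-10.4,-5.26,3.49,60],[0,0,11,-11.58,-5.84,3.88,60]]'
python3 - <<'E'
from h import *
print(arm.sense()["joint_pos"]); print(rows([.4612,.3322,.13],down(7.4)))
c=cam("wrist"); cv2.imwrite("pics/w1.png",c["img"][:,:,::-1])
E
```

```text
time: 1.28
eef_pos: [0.4621, 0.3309, 0.1397]
tcp_rot: [0.662, 0.75, 0.0, 0.0]
wrist_force: [0.2, 0.9, 0.4]
gripper_width: 0.0514
[-0.94715887  0.45355297  0.31653259  1.87344277 -0.18398373  0.84216816
 -0.41270801]
(array([ 0.  , -0.  , -0.04]), array([ 0.045, -0.026,  0.322]))
```

View pics/w1.png

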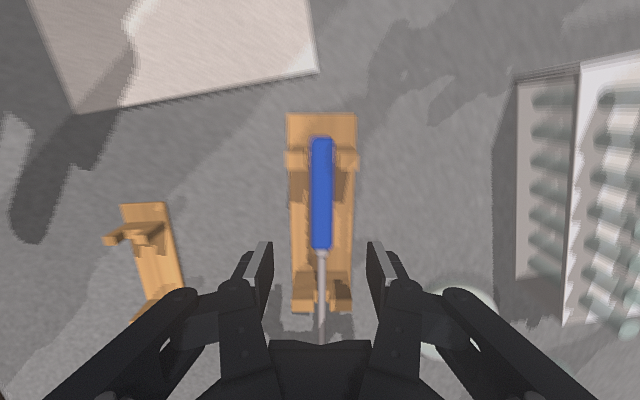

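```bash
python3 - <<'E'
from h import *
c=cam("wrist")
hsv=cv2.cvtColor(c["img"],cv2.COLOR_RGB2HSV); m=cv2.inRange(hsv,(105,150,60),(125,255,255)); ys,xs=np.nonzero(m)
(b,w,a)=cv2.minAreaRect(np.stack([xs,ys],1).astype(np.float32)); print(b,w,a)
for r in (ys.min(),ys.max()):
    u=xs[abs(ys-r)<4].mean(); print(u,r,onplane(c,u,r,.054),onplane(c,u,r,.045))
print(rows([.4612,.3322,.051],down(7.4)))
E
```

```text
(311.6754455566406, 179.1664276123047) (116.0650634765625, 23.439252853393555) 88.49256896972656
310.5238095238095 121 [0.45519943 0.39056384 0.054     ] [0.45498926 0.39010999 0.045     ]
313.6666666666667 237 [0.46615508 0.30383201 0.054     ] [0.46643501 0.29949817 0.045     ]
(array([ 0.01,  0.04, -0.12]), array([ 0.256, -0.121,  2.919]))
```

```bash
python3 -m jog '[[0,0,-0.1,0.25,-0.13,0.5,55],[0,0,-0.1,0.25,-0.13,1,50],[0,0,-0.1,0.25,-0.13,1.3,50],[0,0,-0.1,0.25,-0.13,1.3,50]]'
python3 - <<'E'
from h import *
print(rows([.4621,.3323,.051],down(7.3)))
E
```

```text
time: 1.72
eef_pos: [0.4597, 0.3319, 0.0978]
tcp_rot: [0.66, 0.751, -0.003, 0.002]
wrist_force: [-0.2, -0.7, 0.5]
gripper_width: 0.0426
(array([-0.02,  0.06,  0.01]), array([0.012, 0.085, 1.56 ]))
```

```bash
python3 -m jog '[[0,0,0,0.01,0.08,0.5,50],[0,0,0,0.01,0.08,1,50],[0,0,0,0.01,0.08,1.56,50],[0,0,0,0.01,0.08,1.56,50],[0,0,0,0.01,0.08,1.56,50]]'
python3 - <<'E'
from h import *
print(rows([.4621,.3323,.051],down(7.3)))
E
```

```text
time: 2.13
eef_pos: [0.4617, 0.3322, 0.0512]
tcp_rot: [0.66, 0.751, -0.003, 0.002]
wrist_force: [1.2, -0.2, -0.0]
gripper_width: 0.0428
(array([-0.03,  0.07,  0.01]), array([0.   , 0.014, 0.005]))
```

```bash
python3 -m jog '[[0,0,0,0,0,0,0],[0,0,0,0,0,0,0],[0,0,0,0,0,0,0],[0,0,0,0,0,0,0],[0,0,0,0,0,0,0],[0,0,0,0,0,0,0]]'
```

```text
time: 2.63
eef_pos: [0.4623, 0.3329, 0.0526]
tcp_rot: [0.66, 0.751, -0.002, 0.002]
wrist_force: [-0.5, -0.8, 7.1]
gripper_width: 0.0173
```

```bash
python3 -m jog '[[0,0,0,0,0,-0.2,0],[0,0,0,0,0,-0.6,0],[0,0,0,0,0,-1.2,0],[0,0,0,0,0,-2,0],[0,0,0,0,0,-2.5,0],[0,0,0,0,0,-2.5,0],[0,0,0,0,0,-2.5,0]]'
python3 - <<'E'
from h import *
c=cam("wrist"); cv2.imwrite("pics/w2.png",c["img"][:,:,::-1])
c=cam("scene"); crop(c,360,220,520,340,5,"s3.png")
print(arm.sense()["wrist_force"])
E
```

```text
time: 3.22
eef_pos: [0.4629, 0.3337, 0.1291]
tcp_rot: [0.66, 0.751, -0.001, 0.002]
wrist_force: [0.3, 0.6, -1.4]
gripper_width: 0.0165
[ 0.4733847  -0.19439314 -0.8276682 ]
```

View pics/w2.png

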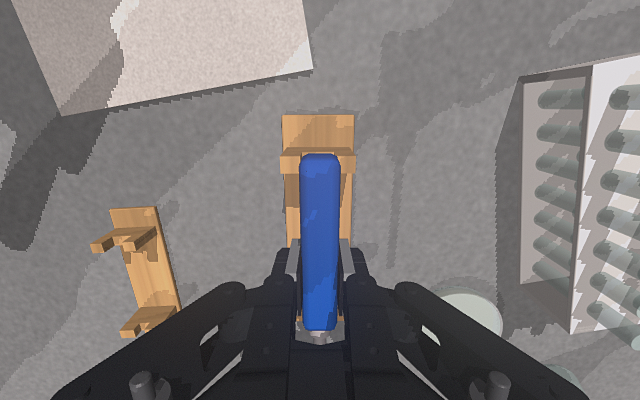

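View pics/s3.png

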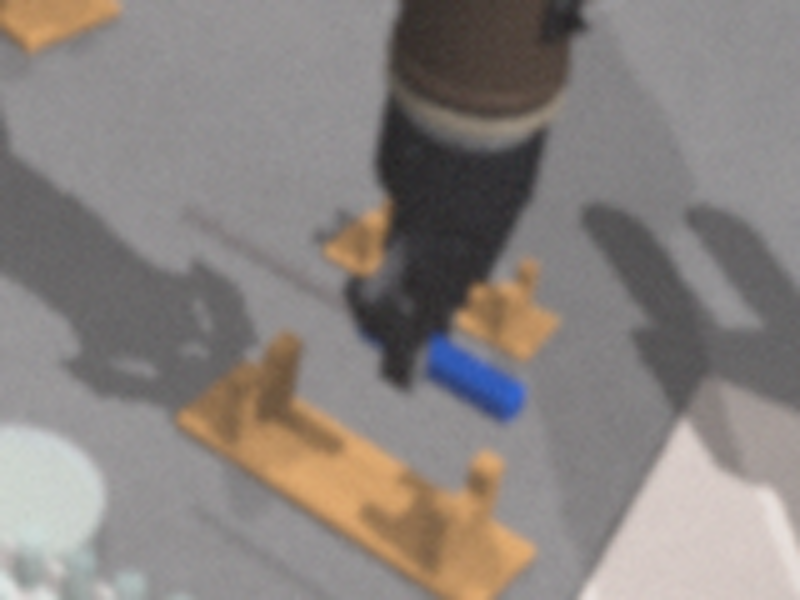

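```bash
python3 - <<'E'
from h import *
p=W(45,250,246); print(p,rows(p,down(8.7)))
E
```

```text
[0.59516702 0.13993021 0.246     ] (array([-0.02,  0.05, -0.22]), array([-6.978,  3.572, -3.923]))
```

```bash
python3 -m jog '[[0,0,0,-0.5,0.25,-0.7,0],[0,0,0,-1.2,0.6,-1.5,0],[0,0,-0.1,-2,1,-2.3,0],[0,0,-0.1,-2.9,1.5,-3.1,0],[0,0,-0.1,-3.9,2,-3.7,0],[0,0,-0.1,-4.8,2.5,-3.92,0],[0,0,-0.2,-5.7,2.9,-3.92,0],[0,0,-0.2,-6.4,3.3,-3.92,0],[0,0,-0.2,-6.8,3.5,-3.92,0],[0,0,-0.22,-6.98,3.57,-3.92,0]]'
python3 -m jog '[[0,0,0,0,0,0,0],[0,0,0,0,0,0,0]]'
python3 - <<'E'
from h import *
p=W(45,250,246); print(p,rows(p,down(8.7)))
for n in ("top","scene"):
    c=cam(n); crop(c,*((220,120,400,240) if n=="top" else (260,140,420,260)),5,f"{n}4.png")
c=cam("wrist"); cv2.imwrite("pics/w4.png",c["img"][:,:,::-1])
E
```

```text
time: 4.15
eef_pos: [0.5957, 0.1374, 0.2448]
tcp_rot: [0.653, 0.758, -0.004, 0.002]
wrist_force: [0.2, -0.1, -1.2]
gripper_width: 0.0171
time: 4.32
eef_pos: [0.5949, 0.1382, 0.2438]
tcp_rot: [0.652, 0.758, -0.004, 0.001]
wrist_force: [-0.6, -0.0, -2.2]
gripper_width: 0.017
[0.59516702 0.13993021 0.246     ] (array([-0.05,  0.07, -0.03]), array([ 0.055,  0.018, -0.072]))
```

View pics/top4.png

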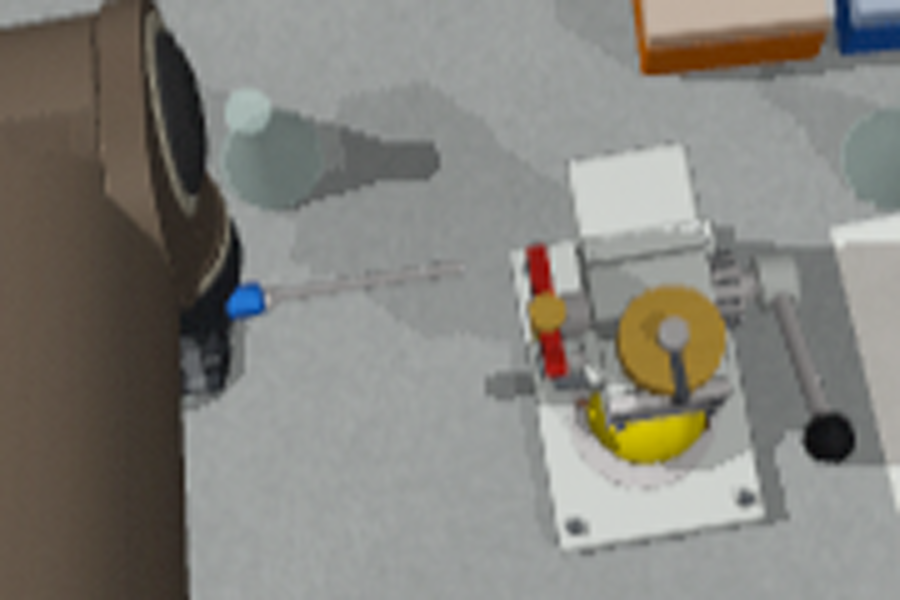

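View pics/scene4.png

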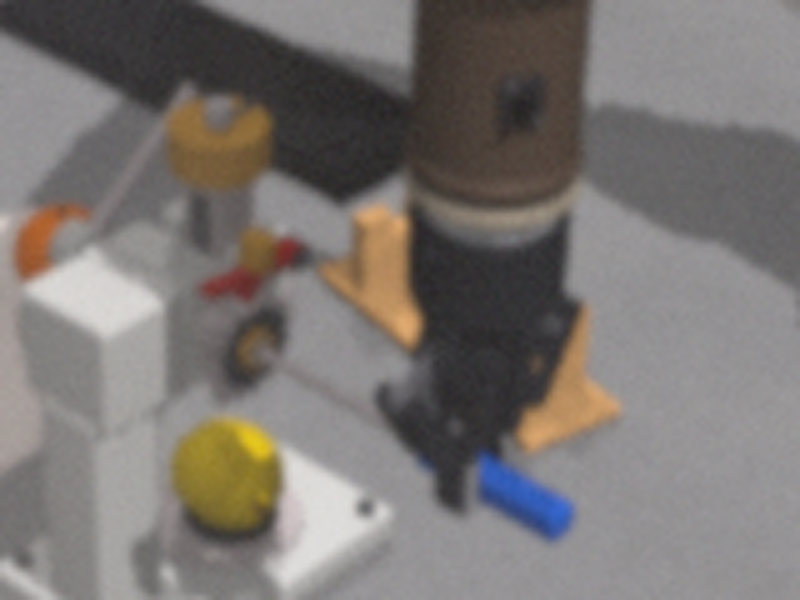

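View pics/w4.png

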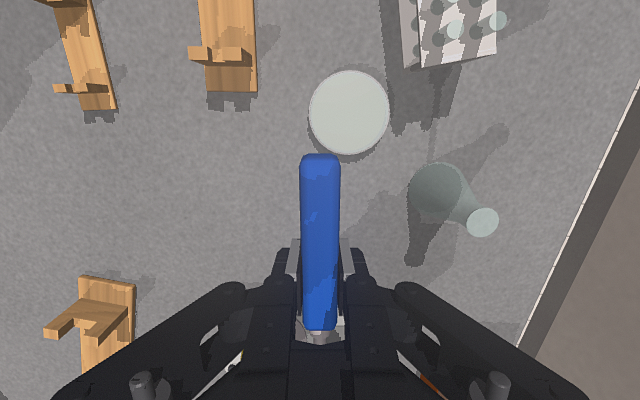

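```bash
python3 - <<'E'
from h import *
c=cam("top"); s=cam("scene")
T=lambda x,y:((x+.5)/5-.5+220,(y+.5)/5-.5+120); S=lambda x,y:((x+.5)/5-.5+260,(y+.5)/5-.5+140)
print("tip",tri(c,T(464,268),s,S(263,354)),"expected",W(45,105,240))
_,p,r=tcp(); print("tcp",p, "pred tip",p+r.apply([-.145,0,.006]),p+r.apply([.145,0,.006]))
for z in(.235,.240,.245): print(z,onplane(c,*T(464,268),z), onplane(c,*T(266,299),z))
print("tabend",tri(c,T(537,247),s,S(204,290)),"model",pawlp(67,0,.05))
for th in (0,.1,.2): print(th, (proj(c,pawlp(67,0,th))-[220,120]+.5)*5-.5,(proj(s,pawlp(67,0,th))-[260,140]+.5)*5-.5)
crop(s,290,175,330,225,15,"s5.png"); crop(c,290,150,350,210,10,"t5.png")
E
```

```text
tip (array([ 0.614998  , -0.0054767 ,  0.23410499]), np.float64(0.0005985998930991074)) expected [ 0.61709984 -0.0034014   0.24      ]
tcp [0.59515397 0.13884127 0.24479028] pred tip [ 0.61689984 -0.00455478  0.23972196] [0.57337793 0.28215478 0.23785893]
0.235 [ 0.61502133 -0.00571139  0.235     ] [0.59802789 0.1072315  0.235     ]
0.24 [ 0.61388359 -0.00590689  0.24      ] [0.59697074 0.10650035 0.24      ]
0.245 [ 0.61274585 -0.00610238  0.245     ] [0.5959136 0.1057692 0.245    ]
tabend (array([ 0.62219662, -0.0474827 ,  0.25511818]), np.float64(0.0003345417892292504)) model [ 0.62367255 -0.0469078   0.2523486 ]
0 [536.1448301 246.6152881] [202.74682898 300.99584137]
0.1 [536.21824515 244.40172182] [203.0185445  290.40915778]
0.2 [536.48296959 243.34276643] [204.18532538 279.36829449]
```

View pics/s5.png

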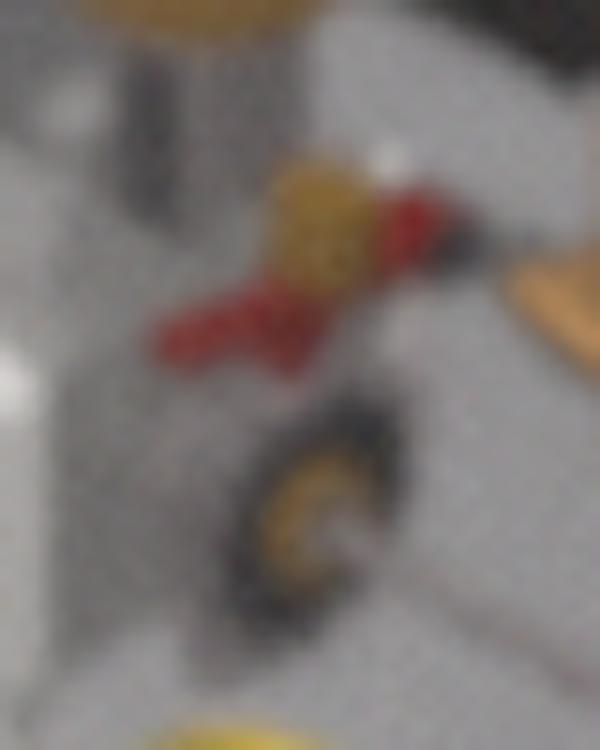

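View pics/t5.png

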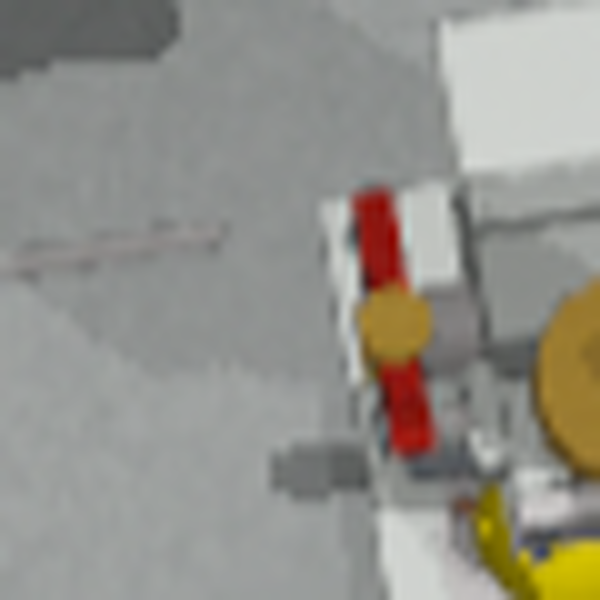

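```bash
python3 - <<'E'
from h import *
c=cam("top"); s=cam("scene"); w=cam("wrist")
_,p,r=tcp()
ax=lambda t,dz=0: p+r.apply([-(.030+t),0,.006])+np.array([0,0,dz])
for t in (.115,.09,.06,.03): print(t,(proj(s,ax(t))-[290,175]+.5)*15-.5,(proj(s,ax(t,-.005))-[290,175]+.5)*15-.5,(proj(c,ax(t))-[290,150]+.5)*10-.5)
print("wrist handle end top",proj(w,p+r.apply([.060,0,-.003])),"junction",proj(w,p+r.apply([-.030,0,-.003])))
crop(s,290,185,360,245,11,"s6.png")
for t in (.115,.09,.06,.03): print(t,(proj(s,ax(t))-[290,185]+.5)*11-.5)
hsv=cv2.cvtColor(w["img"],cv2.COLOR_RGB2HSV); m=cv2.inRange(hsv,(105,120,60),(125,255,255)); ys,xs=np.nonzero(m); print(ys.min(),ys.max(),xs.min(),xs.max())
E
```

```text
0.115 [329.28481751 515.31031142] [329.31802573 538.38817845] [226.54753931 225.56547122]
0.09 [431.74343103 574.43837104] [431.55556717 597.62923965] [139.52891873 239.35296828]
0.06 [557.5579533  647.04494181] [557.09236836 670.37094703] [ 35.15354427 255.89052266]
0.03 [686.61098089 721.52042851] [685.85336375 744.98089853] [-69.17062557 272.41996401]
wrist handle end top [318.23399224 154.20939585] junction [318.52979358 334.07308266]
0.115 [241.34219951 267.76089504]
0.09 [316.47851609 311.1214721 ]
0.06 [408.74249909 364.36629066]
0.03 [503.38138598 418.98164758]
154 330 299 340
```

View pics/s6.png

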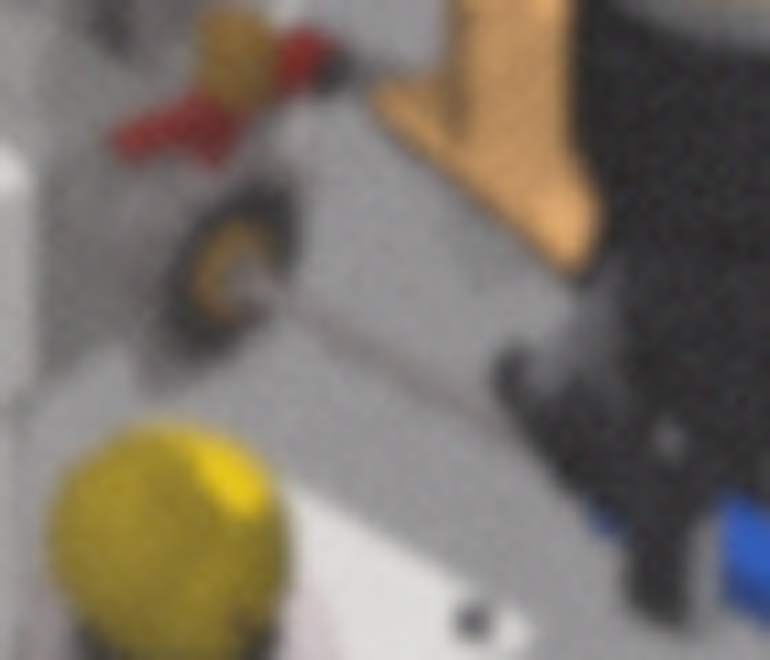

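```bash
python3 - <<'E'
from h import *
print(rows(W(41,250,241.5),down(8.7)));print(rows(W(41,220,241.5),down(8.7))); print(rows(W(41,195,241.5),down(8.7)))
E
```

```text
(array([-0.03,  0.06, -0.02]), array([ 0.064, -0.134,  0.115]))
(array([-0.03,  0.06, -0.02]), array([-0.936, -0.132,  0.122]))
(array([-0.03,  0.06, -0.02]), array([-1.77 , -0.13 ,  0.127]))
```

```bash
python3 -m jog '[[0,0,0,0.06,-0.13,0.11,0],[0,0,0,0.06,-0.13,0.11,0],[0,0,0,-0.2,-0.13,0.12,0],[0,0,0,-0.5,-0.13,0.12,0],[0,0,0,-0.8,-0.13,0.12,0],[0,0,0,-0.9,-0.13,0.12,0],[0,0,0,-0.9,-0.13,0.12,0]]'
python3 - <<'E'
from h import *
print(rows(W(41,195,241.5),down(8.7)), arm.sense()["wrist_force"])
E
```

```text
time: 5.3
eef_pos: [0.596, 0.1085, 0.2418]
tcp_rot: [0.653, 0.757, -0.003, 0.002]
wrist_force: [-0.3, 0.5, -0.5]
gripper_width: 0.0168
(array([-0.03,  0.07, -0.05]), array([-0.794,  0.001,  0.015])) [-0.26462338  0.46899677 -0.53853802]
```

```bash
python3 -m jog '[[0,0,0,-0.3,0,0.02,0],[0,0,0,-0.55,0,0.02,0],[0,0,0,-0.79,0,0.02,0],[0,0,0,-0.79,0,0.02,0]]'
python3 - <<'E'
from h import *
print(rows(W(41,195,241.5),down(8.7)), arm.sense()["wrist_force"])
c=cam("top"); s=cam("scene")
a=cv2.resize(s["img"][165:235,280:350,::-1],(560,560),interpolation=2); crop(s,285,165,355,235,8,"s7.png"); crop(c,280,150,350,210,8,"t7.png")
E
```

```text
time: 5.63
eef_pos: [0.5998, 0.0825, 0.2415]
tcp_rot: [0.654, 0.756, -0.004, 0.002]
wrist_force: [-0.1, -0.3, -1.2]
gripper_width: 0.017
(array([-0.03,  0.08, -0.08]), array([ 0.084,  0.004, -0.001])) [-0.12645662 -0.31957018 -1.1531752 ]
```

View pics/s7.png

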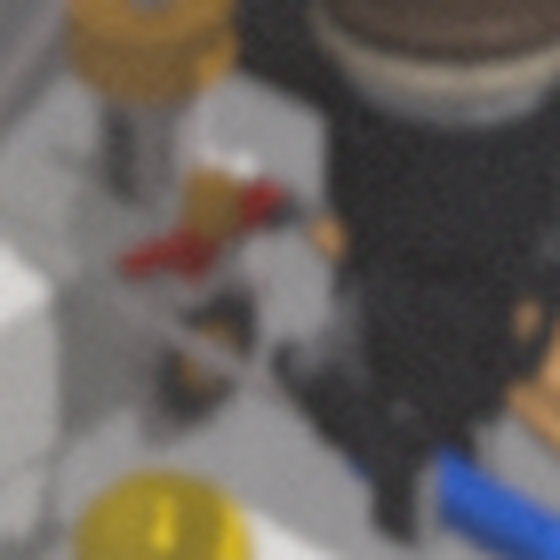

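View pics/t7.png

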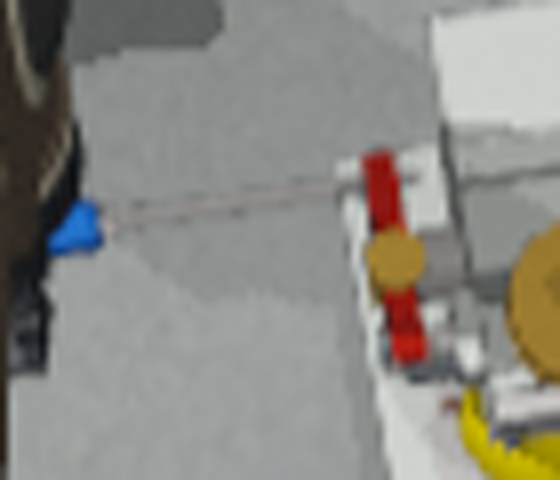

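```bash
python3 -m jog '[[0,0,0,0.05,0,-0.2,0],[0,0,0,0.08,0.02,-0.41,0],[0,0,0,0.08,0.01,-0.56,0],[0,0,0,0.08,0.0,-0.7,0],[0,0,0,0.08,-0.03,-0.85,0],[0,0,0,0.08,-0.06,-0.99,0]]'
python3 - <<'E'
from h import *
print(rows(W(41,195,241.5),down(8.7)), arm.sense()["wrist_force"],arm.sense()["wrist_torque"])
s=cam("scene"); crop(s,285,165,355,235,8,"s8.png")
E
```

```text
time: 6.23
eef_pos: [0.5974, 0.0874, 0.2716]
tcp_rot: [0.654, 0.757, -0.003, 0.002]
wrist_force: [-0.8, -0.3, -2.2]
gripper_width: 0.0173
(array([-0.02,  0.07, -0.05]), array([-0.083,  0.061,  1.004])) [-0.81638314 -0.29890216 -2.22800153] [ 0.32494782  0.00360454 -0.00256825]
```

View pics/s8.png

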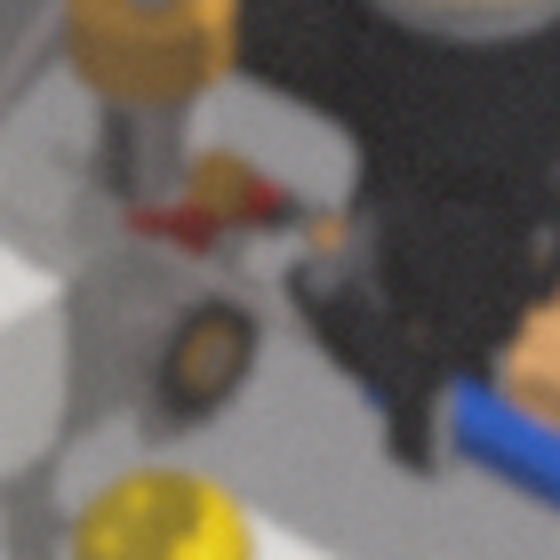

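```bash
python3 -m jog '[[0,0,0,0,-0.1,-0.26,0],[0,0,0,0,-0.24,-0.51,0],[0,0,0,0,-0.42,-0.75,0],[0,0,0,0,-0.64,-0.95,0],[0,0,0,0,-0.88,-1.12,0],[0,0,0,0,-1.14,-1.25,0],[0,0,0,0,-1.42,-1.34,0],[0,0,0,0,-1.71,-1.38,0],[0,0,0,0,-2,-1.39,0]]'
python3 - <<'E'
from h import *
print(rows(W(41,195,241.5),down(8.7)), arm.sense()["wrist_force"],arm.sense()["wrist_torque"])
s=cam("scene"); crop(s,275,145,355,225,7,"s9.png"); c=cam("top");  crop(c,280,150,350,210,8,"t9.png")
E
```

```text
time: 7.03
eef_pos: [0.5373, 0.0786, 0.3145]
tcp_rot: [0.654, 0.757, -0.003, 0.002]
wrist_force: [0.0, -0.1, -0.4]
gripper_width: 0.0168
(array([-0.01,  0.06, -0.06]), array([-0.077,  2.087,  2.43 ])) [ 0.0042323  -0.1437322  -0.43793609] [ 0.00373089 -0.02348733  0.09078828]
```

View pics/s9.png

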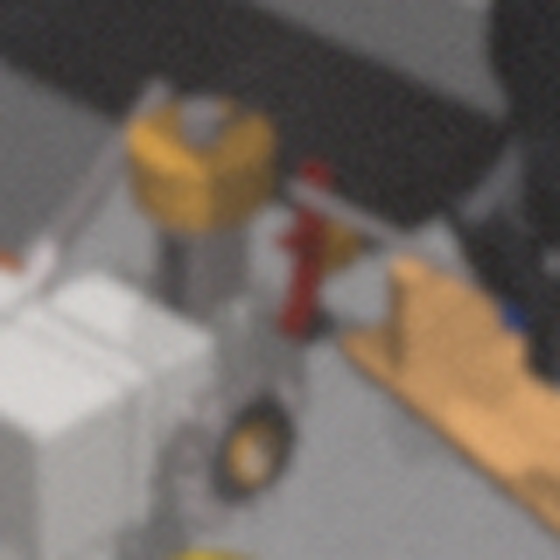

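View pics/t9.png

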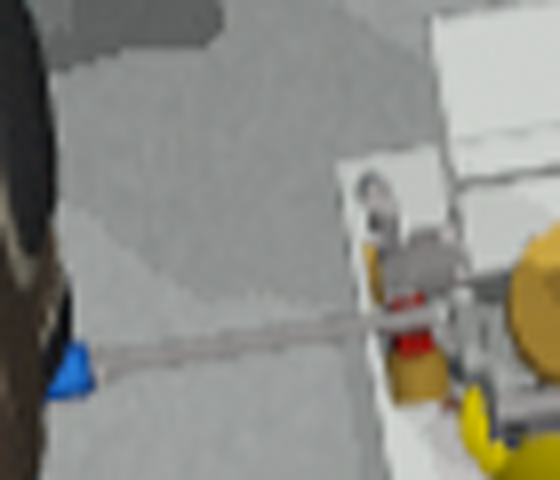

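```bash
python3 -m jog '[[0,0,0,0,-0.25,0.02,0],[0,0,0,0,-0.5,0.08,0],[0,0,0,0,-0.75,0.17,0],[0,0,0,0,-0.75,0.17,0],[0,0,0,0,-0.75,0.17,0]]'
python3 - <<'E'
from h import *
print(rows(W(41,195,241.5),down(8.7)), arm.sense()["wrist_force"],arm.sense()["wrist_torque"])
s=cam("scene"); crop(s,275,145,355,225,7,"s10.png"); c=cam("top");  crop(c,280,150,350,210,8,"t10.png")
E
```

```text
time: 7.55
eef_pos: [0.514, 0.0752, 0.3091]
tcp_rot: [0.654, 0.757, -0.003, 0.001]
wrist_force: [0.6, 0.5, -0.8]
gripper_width: 0.0167
(array([-0.02,  0.06, -0.06]), array([-0.079,  2.872,  2.248])) [ 0.56428965  0.4938248  -0.7552044 ] [0.04712425 0.05346099 0.02917104]
```

View pics/s10.png

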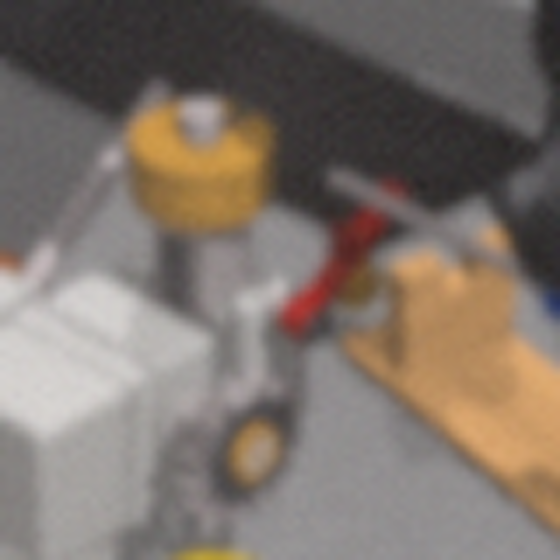

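View pics/t10.png

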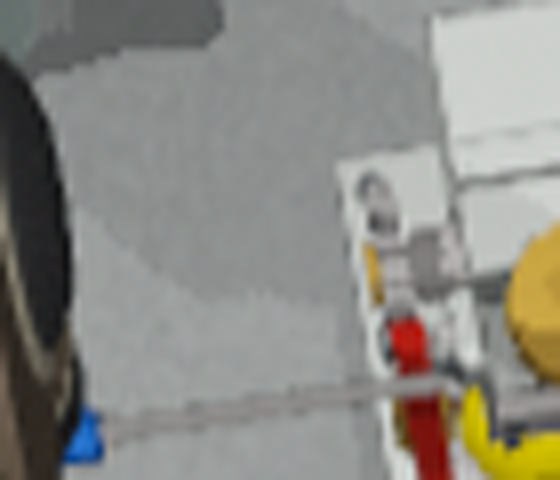

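```bash
python3 -m jog '[[0,0,0,0.4,0,0,0],[0,0,0,1,0,0,0],[0,0,0,1.7,0,0,0],[0,0,0,2.4,0,0,0],[0,0,0,2.6,0,0,0]]'
python3 - <<'E'
from h import *
print(rows([.4623,.3329,.12],down(7.4)), arm.sense()["wrist_force"],arm.sense()["joint_pos"])
s=cam("scene"); crop(s,275,145,355,225,7,"s11.png")
E
```

```text
time: 8.07
eef_pos: [0.5026, 0.1572, 0.3086]
tcp_rot: [0.652, 0.758, -0.002, 0.001]
wrist_force: [-0.0, -0.0, -0.2]
gripper_width: 0.0169
(array([-0.02,  0.05,  0.2 ]), array([ 6.023, -0.435,  6.257])) [-0.01315253 -0.04597685 -0.21069465] [-0.71788405  0.20082974  0.38038715  1.78046461 -0.07562891  1.17850901
 -0.16476069]
```

View pics/s11.png

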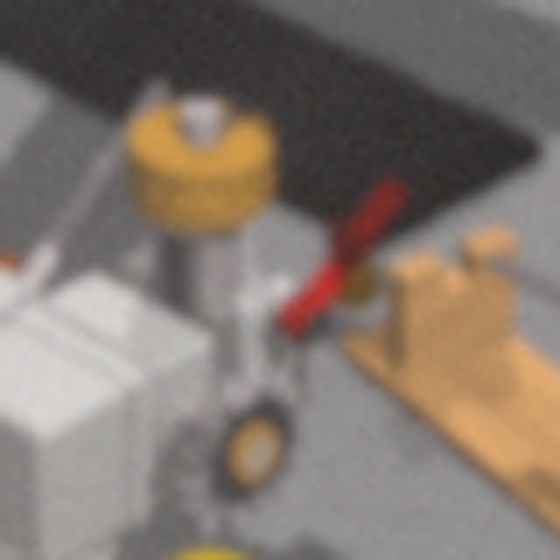

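```bash
python3 -m jog '[[0,0,0,0.6,-0.05,0.4,0],[0,0,0.05,1.4,-0.1,1.1,0],[0,0,0.1,2.2,-0.2,2,0],[0,0,0.1,3,-0.25,3,0],[0,0,0.15,3.9,-0.3,4,0],[0,0,0.2,4.7,-0.35,4.9,0],[0,0,0.2,5.4,-0.4,5.5,0],[0,0,0.2,5.8,-0.43,5.9,0],[0,0,0.2,6,-0.43,6.1,0],[0,0,0.2,6.02,-0.43,6.2,0]]'
python3 -m jog '[[0,0,0,0,0,0,0],[0,0,0,0,0,0,0],[0,0,0,0,0,0,0]]'
python3 - <<'E'
from h import *
print(rows([.4623,.3329,.08],down(7.4)), arm.sense()["wrist_force"])
c=cam("wrist"); cv2.imwrite("pics/w12.png",c["img"][:,:,::-1])
hsv=cv2.cvtColor(c["img"],cv2.COLOR_RGB2HSV); m=cv2.inRange(hsv,(105,120,60),(125,255,255)); ys,xs=np.nonzero(m); print(ys.min(),ys.max(),xs.min(),xs.max())
s=cam("scene"); crop(s,370,240,500,350,6,"s12.png")
E
```

```text
time: 8.95
eef_pos: [0.4625, 0.3327, 0.121]
tcp_rot: [0.659, 0.752, -0.003, 0.001]
wrist_force: [0.7, -0.2, -1.3]
gripper_width: 0.0171
time: 9.2
eef_pos: [0.4637, 0.3317, 0.1222]
tcp_rot: [0.66, 0.751, -0.002, 0.002]
wrist_force: [0.2, -0.4, -1.2]
gripper_width: 0.0169
(array([-0.01,  0.05,  0.  ]), array([ 0.055, -0.041,  1.407])) [ 0.22346998 -0.36960747 -1.16333662]
154 330 299 339
```

View pics/w12.png

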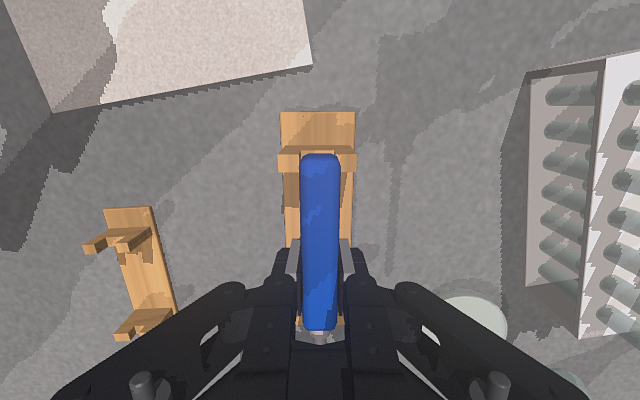

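View pics/s12.png

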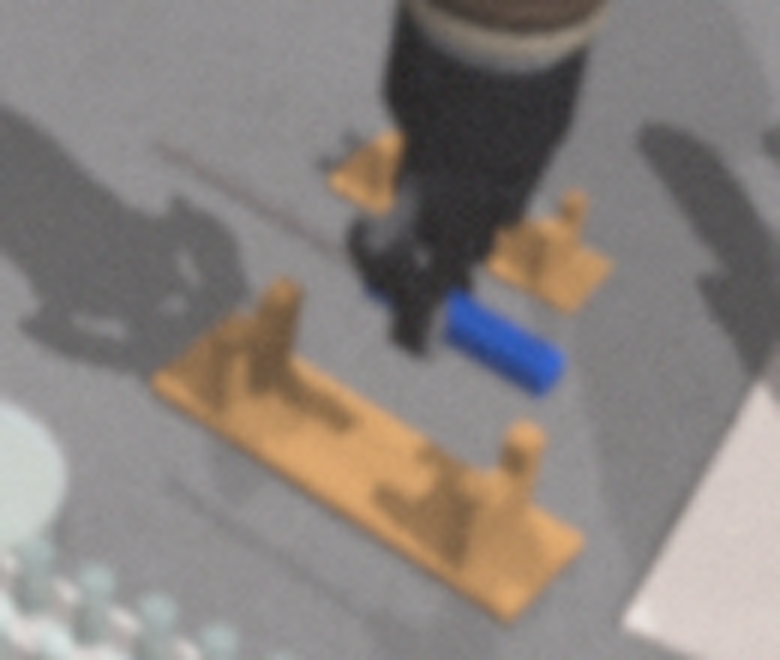

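```bash
python3 -m jog '[[0,0,0,0.05,-0.04,0.5,0],[0,0,0,0.05,-0.04,1,0],[0,0,0,0.05,-0.04,1.4,0],[0,0,0,0.05,-0.04,1.4,0],[0,0,0,0.05,-0.04,1.4,0]]'
python3 - <<'E'
from h import *
print(rows([.4623,.3329,.0528],down(7.4)), arm.sense()["wrist_force"])
E
```

```text
time: 9.72
eef_pos: [0.4619, 0.3326, 0.0798]
tcp_rot: [0.66, 0.751, -0.003, 0.002]
wrist_force: [-0.2, 0.6, -1.0]
gripper_width: 0.0173
(array([-0.02,  0.06,  0.  ]), array([0.013, 0.016, 0.901])) [-0.20168242  0.63135044 -1.00352139]
```

```bash
python3 -m jog '[[0,0,0,0.01,0.01,0.3,0],[0,0,0,0.01,0.01,0.6,0],[0,0,0,0.01,0.01,0.8,0],[0,0,0,0.01,0.01,0.9,0],[0,0,0,0.01,0.01,0.9,0],[0,0,0,0.01,0.01,0.9,0]]'
python3 - <<'E'
from h import *
print(rows([.4623,.3329,.0526],down(7.4)), arm.sense()["wrist_force"])
E
```

```text
time: 10.22
eef_pos: [0.4621, 0.3327, 0.0527]
tcp_rot: [0.66, 0.751, -0.003, 0.002]
wrist_force: [-1.2, -0.9, 0.7]
gripper_width: 0.017
(array([-0.02,  0.06, -0.  ]), array([0.005, 0.008, 0.003])) [-1.2284481  -0.88709935  0.66618373]
```

```bash
python3 -m jog '[[0,0,0,0,0,0,28],[0,0,0,0,0,0,36],[0,0,0,0,0,0,45],[0,0,0,0,0,0,50],[0,0,0,0,0,0,50],[0,0,0,0,0,-0.5,50],[0,0,0,0,0,-1.2,50],[0,0,0,0,0,-2,50],[0,0,0,0,0,-2.8,50],[0,0,0,0,0,-3.2,50]]'
python3 - <<'E'
from h import *
c=cam("wrist"); cv2.imwrite("pics/w13.png",c["img"][:,:,::-1])
s=cam("scene"); crop(s,370,240,500,350,6,"s13.png")
b=ball(.2); print(b, rows([.47,.1,.42],down(8.7)))
E
```

```text
time: 11.05
eef_pos: [0.4632, 0.3339, 0.1514]
tcp_rot: [0.66, 0.751, -0.001, 0.002]
wrist_force: [0.4, -0.1, 0.3]
gripper_width: 0.0428
[ 0.5111951  -0.20170232  0.28599941] (array([ 0.01,  0.03, -0.22]), array([-7.802, -0.773, -8.947]))
```

View pics/w13.png

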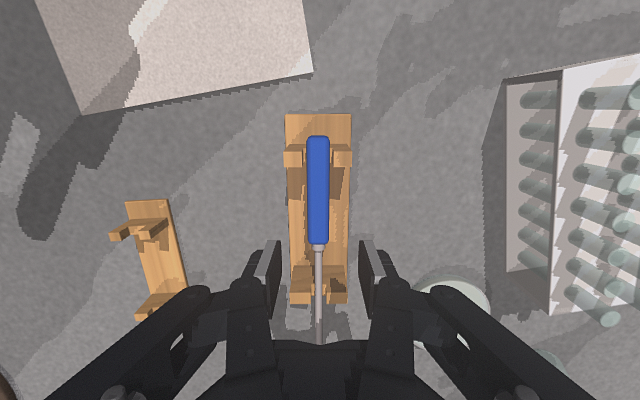

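View pics/s13.png

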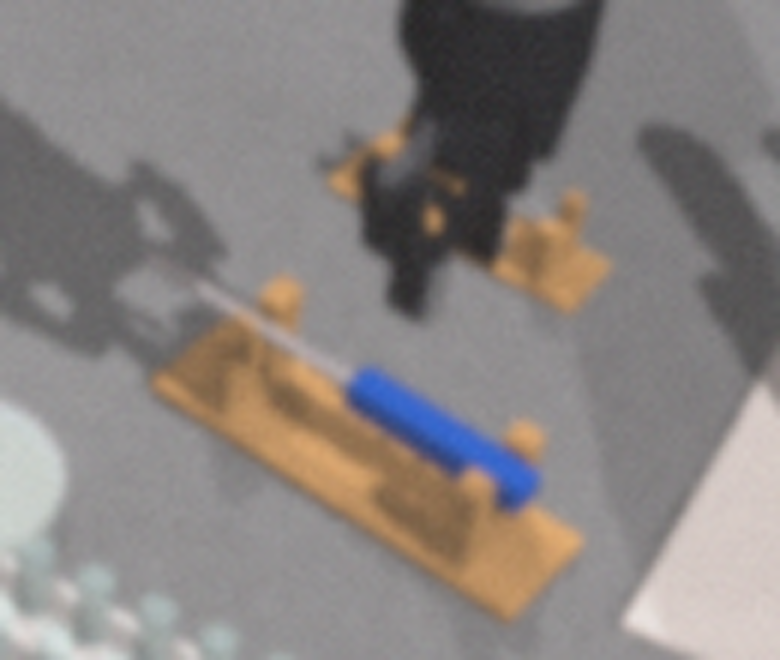

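```bash
python3 - <<'E'
from h import *
print(rows([.43,.05,.38],down(8.7)), rows([.505,-.2015,.36],down(8.7)))
E
```

```text
(array([ 0.01,  0.03, -0.22]), array([-9.278, -2.312, -7.61 ])) (array([ 0.01,  0.03, -0.22]), array([-17.911,  -0.913,  -6.912]))
```

```bash
python3 -m jog '[[0,0,0,-0.3,0,-0.9,30],[0,0,0,-0.9,-0.3,-2,0],[0,0,0,-1.7,-0.6,-3,0],[0,0,0,-2.6,-0.9,-4,0],[0,0,-0.1,-3.6,-1.2,-4.9,0],[0,0,-0.1,-4.7,-1.5,-5.7,0],[0,0,-0.2,-5.8,-1.8,-6.4,0],[0,0,-0.2,-6.9,-2.0,-7,0],[0,0,-0.2,-8.1,-2.2,-7.4,0],[0,0,-0.2,-9.3,-2.3,-7.6,0]]'
python3 - <<'E'
from h import *
print(rows([.505,-.2015,.38],down(8.7)),arm.sense()["joint_pos"])
E
```

```text
time: 11.98
eef_pos: [0.4301, 0.0481, 0.3802]
tcp_rot: [0.652, 0.758, -0.0, 0.002]
wrist_force: [1.0, 1.0, 1.0]
gripper_width: 0.0001
(array([ 0.02,  0.03, -0.01]), array([-8.6  ,  1.217,  0.034])) [-0.72358484 -0.05016006  0.48347633  1.86273508  0.02711789  1.32165615
 -0.09626236]
```

```bash
python3 -m jog '[[0,0,0,-0.6,0,0,0],[0,0,0,-1.6,0,0,0],[0,0,0,-2.7,0,0,0],[0,0,0,-3.8,0.1,0,0],[0,0,0,-4.9,0.3,0,0],[0,0,0,-6,0.6,0,0],[0,0,0,-7,0.9,0,0],[0,0,0,-7.8,1.1,0,0],[0,0,0,-8.4,1.2,0,0],[0,0,0,-8.6,1.22,0,0]]'
python3 -m jog '[[0,0,0,0,0,0,0],[0,0,0,0,0,0,0]]'
python3 - <<'E'
from h import *
_,p,r=tcp()
for th in (.15,.2,.25): print(th,ball(th))
print(rows(ball(.2)+[0,0,.014+.025+.008],down(8.7)),arm.sense()["joint_pos"])
c=cam("top"); crop(c,320,140,420,230,7,"t14.png"); print(proj(c,p+r.apply([0,0,.025])))
c=cam("wrist"); cv2.imwrite("pics/w14.png",c["img"][:,:,::-1])
s=cam("scene"); crop(s,230,120,350,220,6,"s14.png")
E
```

```text
time: 12.82
eef_pos: [0.5052, -0.2041, 0.3793]
tcp_rot: [0.653, 0.757, -0.002, 0.001]
wrist_force: [-1.0, -0.2, 0.2]
gripper_width: 0.0001
time: 12.98
eef_pos: [0.5048, -0.2037, 0.3781]
tcp_rot: [0.653, 0.757, -0.002, 0.001]
wrist_force: [0.5, 1.0, 0.1]
gripper_width: 0.0001
0.15 [ 0.51532242 -0.20107075  0.29098013]
0.2 [ 0.5111951  -0.20170232  0.28599941]
0.25 [ 0.50731901 -0.20229544  0.28081623]
(array([-0.03,  0.04, -0.04]), array([0.042, 0.224, 1.501])) [-0.35457854  0.2219073   0.79678438  1.64919594 -0.15722572  1.3389115
  0.61358607]
[390.32325686 205.29360395]
```

View pics/t14.png

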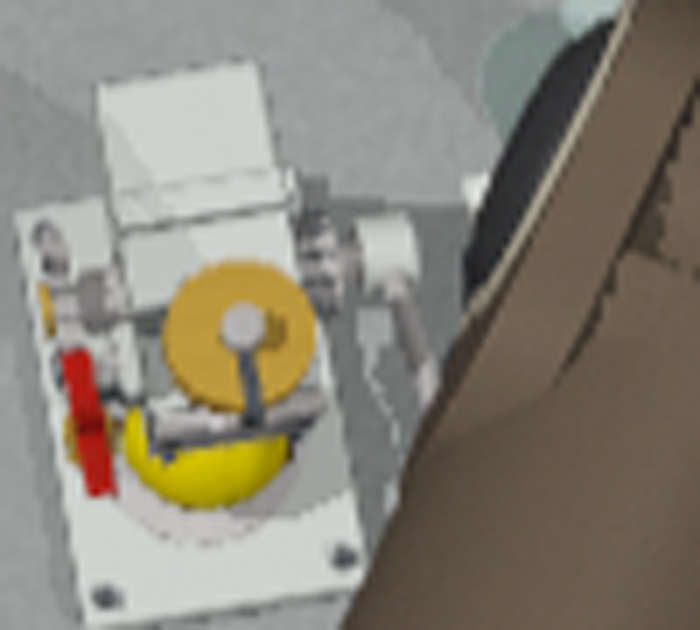

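View pics/w14.png

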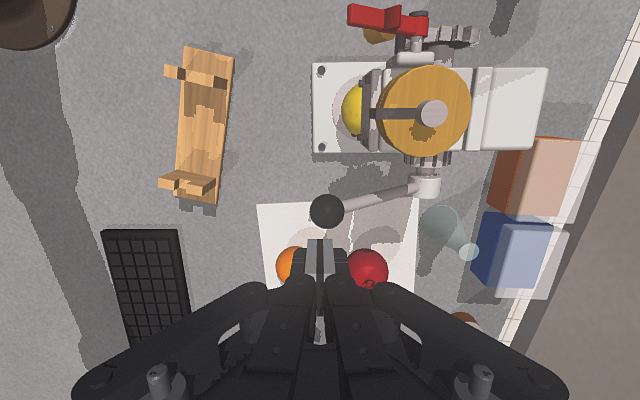

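View pics/s14.png

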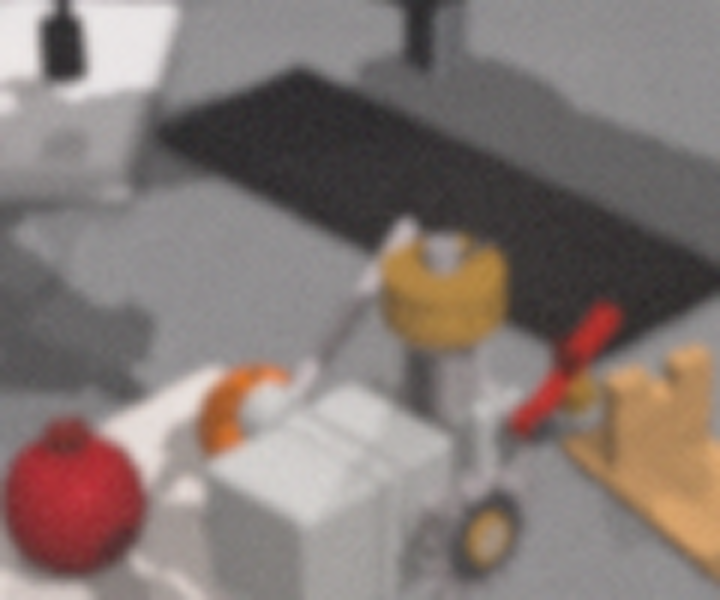

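```bash
python3 - <<'E'
from h import *
c=cam("wrist")
hsv=cv2.cvtColor(c["img"],cv2.COLOR_RGB2HSV)
g=cv2.cvtColor(c["img"],cv2.COLOR_RGB2GRAY)
m=(g<75).astype(np.uint8); m[232:]=0; m[:180]=0; m[:,:290]=0; m[:,365:]=0
ys,xs=np.nonzero(m); print(xs.min(),xs.max(),ys.min(),ys.max())
for th in np.arange(.0,.5,.05): print(round(th,2),proj(c,ball(th)))
for z in (.27,.28,.29): print(onplane(c,327,212,z))
E
```

```text
309 343 194 227
0.0 [352.17685769 219.16675526]
0.05 [344.98356711 216.99655298]
0.1 [338.33776003 214.79465204]
0.15 [332.24323802 212.57490958]
0.2 [326.69837478 210.35001433]
0.25 [321.69683462 208.13144189]
0.3 [317.22828723 205.92944406]
0.35 [313.27909774 203.75306644]
0.4 [309.83297622 201.61018863]
0.45 [306.8715758  199.50758192]
[ 0.51297105 -0.20893723  0.27      ]
[ 0.5121446  -0.20525233  0.28      ]
[ 0.51131816 -0.20156743  0.29      ]
```

```bash
python3 -m jog '[[0,0,0,0.04,0.1,0.4,0],[0,0,0,0.04,0.15,0.9,0],[0,0,0,0.04,0.18,1.3,0],[0,0,0,0.04,0.18,1.5,0],[0,0,0,0.04,0.18,1.5,0],[0,0,0,0.04,0.18,1.5,0]]'
python3 - <<'E'
from h import *
print(rows(ball(.2)+[0,0,.014+.025],down(8.7)),arm.sense()["wrist_force"])
_,p,r=tcp()
for th in (.2,.3,.4,.5,.6,.7,.8,.9,1.,1.1): d=r.inv().apply(ball(th)-ball(.2))/.03; print(th,np.round(d,2))
c=cam("wrist"); cv2.imwrite("pics/w15.png",c["img"][:,:,::-1])
E
```

```text
time: 13.68
eef_pos: [0.5103, -0.2009, 0.3341]
tcp_rot: [0.652, 0.758, -0.002, 0.001]
wrist_force: [0.4, -0.5, 0.4]
gripper_width: 0.0002
(array([-0.01,  0.03, -0.02]), array([-0.03 ,  0.027,  0.304])) [ 0.3854902  -0.51249975  0.38702048]
0.2 [0. 0. 0.]
0.3 [ 0.   -0.25  0.35]
0.4 [ 0.   -0.47  0.73]
0.5 [ 0.   -0.65  1.12]
0.6 [ 0.   -0.78  1.53]
0.7 [ 0.01 -0.88  1.96]
0.8 [ 0.01 -0.93  2.39]
0.9 [ 0.01 -0.94  2.82]
1.0 [ 0.01 -0.91  3.25]
1.1 [ 0.01 -0.83  3.68]
```

View pics/w15.png

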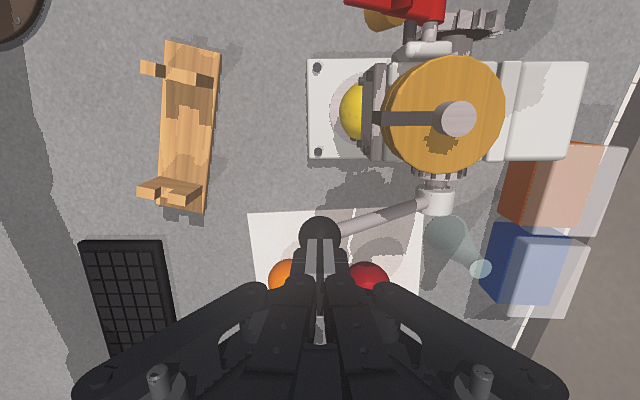

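```bash
python3 -m jog '[[0,0,0,-0.03,0,0.15,0],[0,0,0,-0.03,-0.02,0.3,0],[0,0,0,-0.03,-0.08,0.4,0],[0,0,0,-0.03,-0.15,0.52,0],[0,0,0,-0.03,-0.22,0.65,0]]'
python3 -m jog '[[0,0,0,0,0,0,0]]'
python3 - <<'E'
from h import *
print(rows(ball(.2)+[0,0,.014+.025],down(8.7)),arm.sense()["wrist_force"])
E
```

```text
time: 14.15
eef_pos: [0.5033, -0.2034, 0.3152]
tcp_rot: [0.652, 0.758, -0.002, 0.001]
wrist_force: [-5.5, 0.5, 7.2]
gripper_width: 0.0004
time: 14.23
eef_pos: [0.5023, -0.2035, 0.3146]
tcp_rot: [0.653, 0.758, -0.002, 0.0]
wrist_force: [0.3, 0.9, 0.8]
gripper_width: 0.0
(array([-0.02,  0.03, -0.03]), array([ 0.015,  0.302, -0.346])) [0.33597941 0.88421086 0.76191483]
```

```bash
python3 - <<'E'
from h import *
c=cam("wrist"); cv2.imwrite("pics/w16.png",c["img"][:,:,::-1])
for th in np.arange(.15,.5,.05): print(round(th,2),proj(c,ball(th)))
s=cam("scene"); crop(s,230,120,350,220,6,"s16.png"); print(arm.sense()["wrist_force"],arm.sense()["eef_pos"])
E
```

```text
0.15 [342.40366823 253.0462464 ]
0.2 [334.47873719 248.80992409]
0.25 [327.42585152 244.65476428]
0.3 [321.20978002 240.59712634]
0.35 [315.79130721 236.65012231]
0.4 [311.12861836 232.823947  ]
0.45 [307.17846982 229.12621521]
[-0.60664257  0.3050325  -0.07822866] [ 0.5031009  -0.20347553  0.31506893]
```

View pics/w16.png

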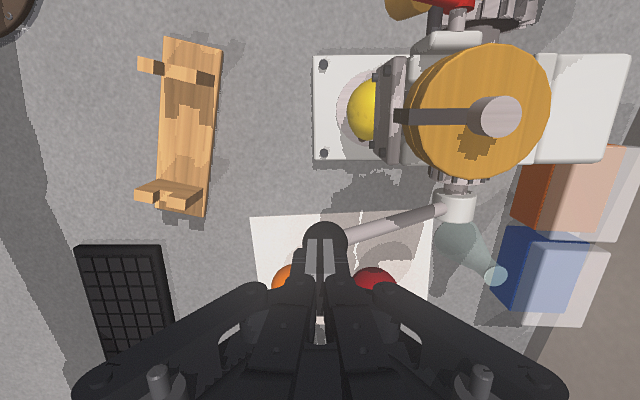

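View pics/s16.png

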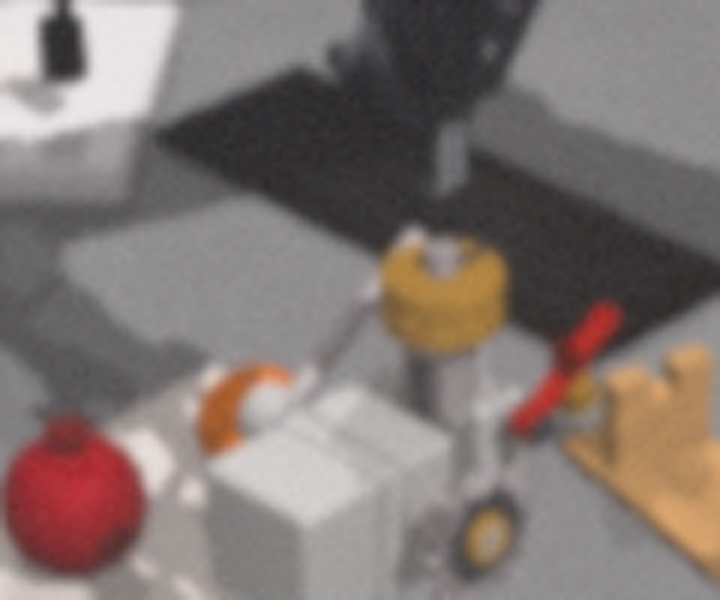

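```bash
python3 -m jog '[[0,0,0,0,0,0.05,0],[0,0,0,0,0,0.12,0],[0,0,0,0,0,0.2,0],[0,0,0,0,-0.03,0.28,0],[0,0,0,0,-0.06,0.36,0],[0,0,0,0,-0.1,0.44,0],[0,0,0,0,-0.13,0.52,0],[0,0,0,0,-0.16,0.6,0],[0,0,0,0,-0.2,0.68,0],[0,0,0,0,-0.22,0.76,0]]'
```

```text
time: 15.17
eef_pos: [0.4964, -0.2048, 0.2921]
tcp_rot: [0.653, 0.758, -0.002, 0.001]
wrist_force: [-3.1, -1.4, 4.5]
gripper_width: 0.0
```

```bash
python3 -m jog '[[0,0,0,0,-0.03,0.08,0],[0,0,0,0,-0.05,0.16,0],[0,0,0,0,-0.08,0.24,0]]'; python3 - <<'E'
from h import *
c=cam("wrist"); cv2.imwrite("pics/w17.png",c["img"][:,:,::-1])
for th in np.arange(.3,.8,.05): print(round(th,2),proj(c,ball(th)),ball(th))
s=cam("scene"); crop(s,230,120,350,270,5,"s17.png"); print(arm.sense()["wrist_force"],arm.sense()["eef_pos"])
E
```

```text
time: 15.42
eef_pos: [0.4939, -0.2051, 0.2846]
tcp_rot: [0.653, 0.758, -0.002, 0.001]
wrist_force: [-3.3, -1.2, 3.5]
gripper_width: 0.0001
0.3 [338.16601926 266.45848634] [ 0.50370383 -0.20284864  0.27544355]
0.35 [331.0962431  260.83194727] [ 0.50035861 -0.20336053  0.2698948 ]
0.4 [325.02096678 255.4404135 ] [ 0.4972917  -0.20382984  0.26418385]
0.45 [319.87016611 250.28758078] [ 0.49451076 -0.20425538  0.25832497]
0.5 [315.57533837 245.37401762] [ 0.49202275 -0.2046361   0.2523328 ]
0.55 [312.07042808 240.69778159] [ 0.48983389 -0.20497104  0.24622232]
0.6 [309.29247572 236.25495588] [ 0.48794965 -0.20525937  0.24000881]
0.65 [307.18204126 232.04010915] [ 0.48637473 -0.20550037  0.2337078 ]
0.7 [305.68344852 228.0466842 ] [ 0.48511308 -0.20569343  0.22733503]
0.75 [304.74489017 224.26732214] [ 0.48416785 -0.20583807  0.22090644]
[-0.30272853  0.94122453  1.02338066] [ 0.49391627 -0.204994    0.28443221]
```

View pics/w17.png

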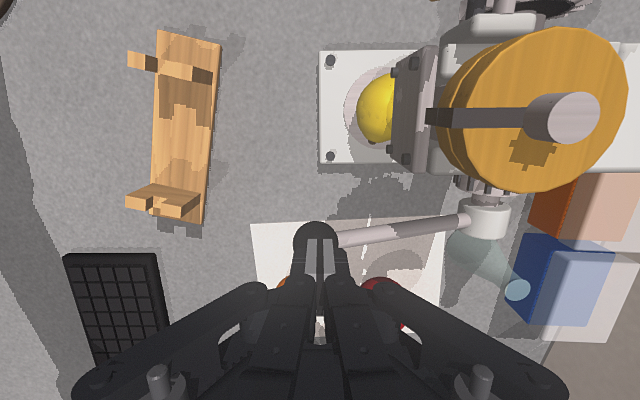

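View pics/s17.png

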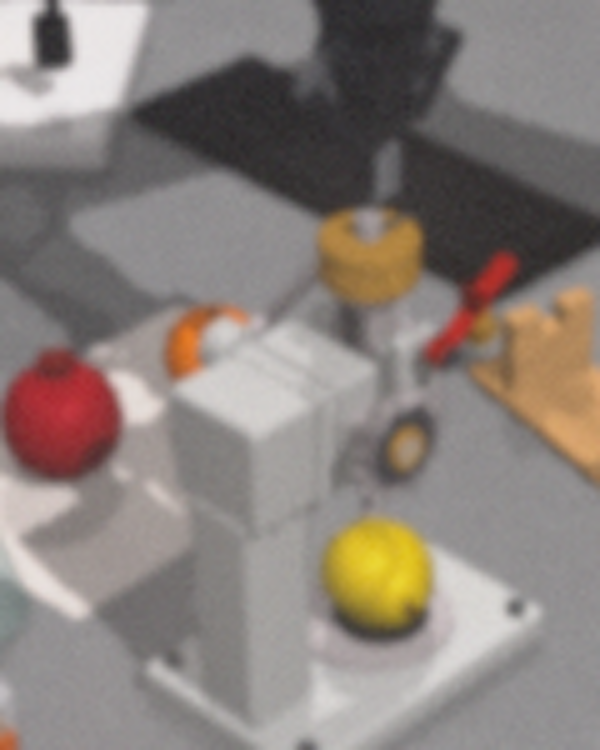

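```bash
python3 - <<'E'
from h import *
s=cam("scene"); crop(s,285,200,325,255,13,"s18.png")
for z in (85,90,95,100,105,110,115,120,125): print(z,(proj(s,W(-28,0,z))-[285,200]+.5)*13-.5)
E
```

```text
85 [252.37609052 354.61089946]
90 [252.16662893 337.46459007]
95 [251.95637813 320.2536766 ]
100 [251.74533365 302.97779322]
105 [251.53349099 285.63657135]
110 [251.32084561 268.22963962]
115 [251.10739293 250.75662384]
120 [250.89312836 233.21714696]
125 [250.67804725 215.61082908]
```

View pics/s18.png

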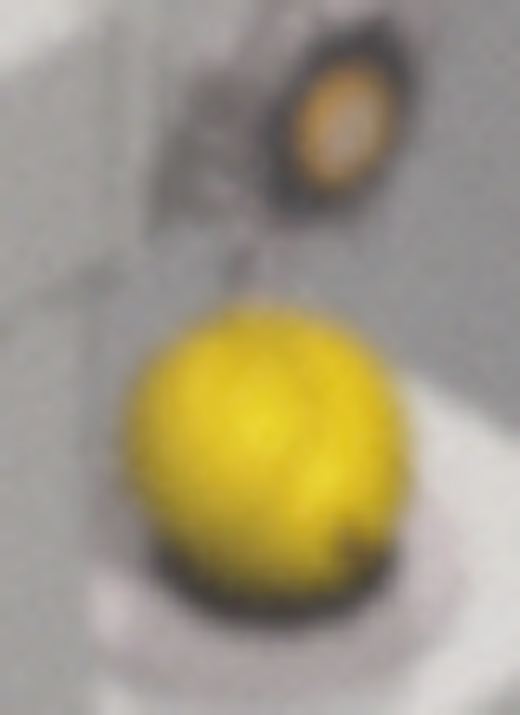

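```bash
python3 -m jog '[[0,0,0,0,-0.03,0.06,0],[0,0,0,0,-0.06,0.14,0],[0,0,0,0,-0.1,0.22,0],[0,0,0,0,-0.13,0.3,0],[0,0,0,0,-0.16,0.38,0],[0,0,0,0,-0.19,0.46,0],[0,0,0,0,-0.22,0.54,0],[0,0,0,0,-0.25,0.62,0],[0,0,0,0,-0.28,0.7,0]]'
python3 - <<'E'
from h import *
c=cam("wrist"); cv2.imwrite("pics/w19.png",c["img"][:,:,::-1])
for th in np.arange(.5,.9,.05): print(round(th,2),proj(c,ball(th)))
s=cam("scene"); crop(s,285,200,325,255,11,"s19.png"); print(arm.sense()["wrist_force"],arm.sense()["eef_pos"])
E
```

```text
time: 16.32
eef_pos: [0.486, -0.2061, 0.2634]
tcp_rot: [0.653, 0.758, -0.001, 0.001]
wrist_force: [1.6, 0.9, 1.2]
gripper_width: 0.0002
0.5 [330.46748694 265.01869125]
0.55 [325.91818848 258.97098329]
0.6 [322.25774552 253.27716508]
0.65 [319.40457531 247.92176532]
0.7 [317.28372557 242.88873722]
0.75 [315.82669123 238.16184722]
0.8 [314.97112931 233.72497154]
0.85 [314.66050949 229.5623177 ]
[ 0.29841237 -0.67390584 -0.03726636] [ 0.48543735 -0.20607694  0.26306737]
```

View pics/s19.png

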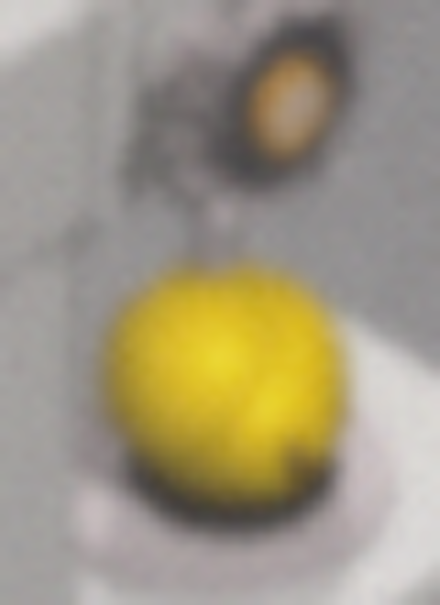

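View pics/w19.png

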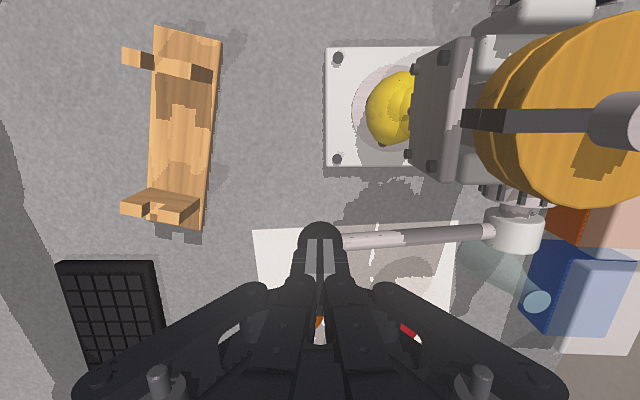

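```bash
python3 -m jog '[[0,0,0,0,0,0.07,0],[0,0,0,0,-0.01,0.14,0],[0,0,0,0,-0.02,0.21,0],[0,0,0,0,-0.03,0.28,0],[0,0,0,0,-0.03,0.35,0],[0,0,0,0,-0.03,0.42,0]]'
```

```text
time: 16.92
eef_pos: [0.4843, -0.2064, 0.2502]
tcp_rot: [0.653, 0.758, -0.002, 0.001]
wrist_force: [-1.9, -0.6, 3.1]
gripper_width: -0.0002
```

```bash
python3 -m jog '[[0,0,0,0,0,0.07,0],[0,0,0,0,0,0.14,0],[0,0,0,0,0,0.21,0]]'
```

```text
time: 17.17
eef_pos: [0.4842, -0.2064, 0.2436]
tcp_rot: [0.653, 0.758, -0.002, 0.0]
wrist_force: [-1.4, -1.0, 3.2]
gripper_width: 0.0002
```

```bash
python3 -m jog '[[0,0,0,0,0,0.07,0],[0,0,0,0,0,0.14,0],[0,0,0,0,0,0.21,0]]'
python3 - <<'E'
from h import *
c=cam("wrist"); cv2.imwrite("pics/w20.png",c["img"][:,:,::-1])
for th in np.arange(.7,1.1,.05): print(round(th,2),proj(c,ball(th)))
s=cam("scene"); crop(s,285,200,325,255,11,"s20.png"); print(arm.sense()["wrist_force"],arm.sense()["eef_pos"])
E
```

```text
time: 17.42
eef_pos: [0.4842, -0.2064, 0.2371]
tcp_rot: [0.653, 0.758, -0.002, 0.0]
wrist_force: [-1.3, -0.2, 2.6]
gripper_width: 0.0004
0.7 [320.36061319 266.20844811]
0.75 [318.55879691 259.7552069 ]
0.8 [317.48072307 253.76846623]
0.85 [317.04765626 248.21277718]
0.9 [317.19019611 243.05547295]
0.95 [317.84722605 238.26653325]
1.0 [318.96496504 233.81842914]
1.05 [320.49611868 229.68595837]
1.1 [322.39912368 225.8460787 ]
[-0.2475988  -0.87807504 -0.98337006] [ 0.48428402 -0.20635666  0.23697891]
```

View pics/s20.png

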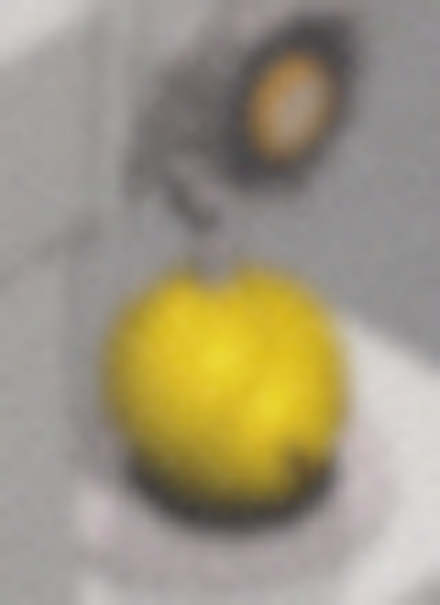

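View pics/w20.png

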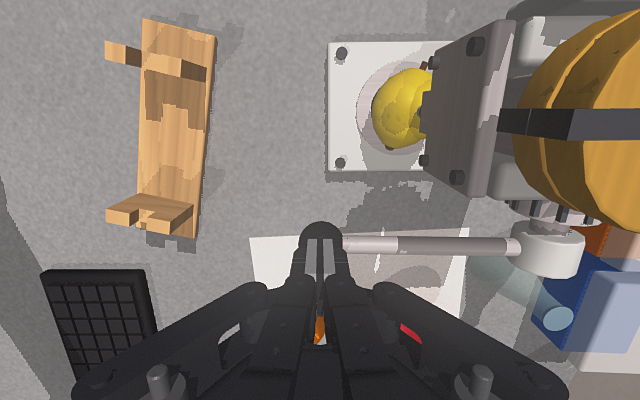

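```bash
python3 -m jog '[[0,0,0,0,0,0.06,0],[0,0,0,0,0,0.12,0],[0,0,0,0,0.01,0.18,0]]'
```

```text
time: 17.77
eef_pos: [0.4846, -0.2063, 0.2315]
tcp_rot: [0.653, 0.758, -0.002, 0.0]
wrist_force: [-2.2, -0.1, 1.5]
gripper_width: -0.0
```

```bash
python3 -m jog '[[0,0,0,0,0,0.06,0],[0,0,0,0,0,0.12,0],[0,0,0,0,0.01,0.18,0]]'
```

```text
time: 18.02
eef_pos: [0.4847, -0.2064, 0.2259]
tcp_rot: [0.653, 0.758, -0.002, 0.0]
wrist_force: [-3.4, -0.6, 4.9]
gripper_width: -0.0003
```

```bash
python3 -m jog '[[0,0,0,0,0,0.05,0],[0,0,0,0,0,0.1,0]]'
```

```text
time: 18.18
eef_pos: [0.4848, -0.2064, 0.2231]
tcp_rot: [0.653, 0.758, -0.002, 0.0]
wrist_force: [-3.3, 0.5, 9.9]
gripper_width: -0.0004
```

```bash
python3 -m jog '[[0,0,0,0,0,-0.1,0]]'; python3 -m jog '[[0,0,0,0,0,-0.15,0]]'
python3 - <<'E'
from h import *
c=cam("wrist"); cv2.imwrite("pics/w21.png",c["img"][:,:,::-1])
for th in np.arange(.8,1.1,.05): print(round(th,2),proj(c,ball(th)))
s=cam("scene"); crop(s,285,200,325,255,11,"s21.png"); print(arm.sense()["wrist_force"],arm.sense()["eef_pos"])
E
```

```text
time: 18.27
eef_pos: [0.4848, -0.2061, 0.2256]
tcp_rot: [0.653, 0.758, -0.002, 0.0]
wrist_force: [-0.2, -0.3, 0.8]
gripper_width: 0.0005
time: 18.35
eef_pos: [0.4849, -0.2059, 0.2299]
tcp_rot: [0.653, 0.758, -0.002, 0.0]
wrist_force: [-0.9, -0.3, 0.2]
gripper_width: 0.0001
0.8 [316.09348825 261.08642611]
0.85 [315.70282443 255.00908137]
0.9 [315.90838141 249.38624611]
0.95 [316.64420268 244.18108906]
1.0 [317.85266674 239.36018901]
1.05 [319.4834444  234.89324066]
1.1 [321.49258678 230.75277666]
[ 0.04230267 -0.05614373  0.00323682] [ 0.48529289 -0.20612272  0.23061826]
```

View pics/s21.png

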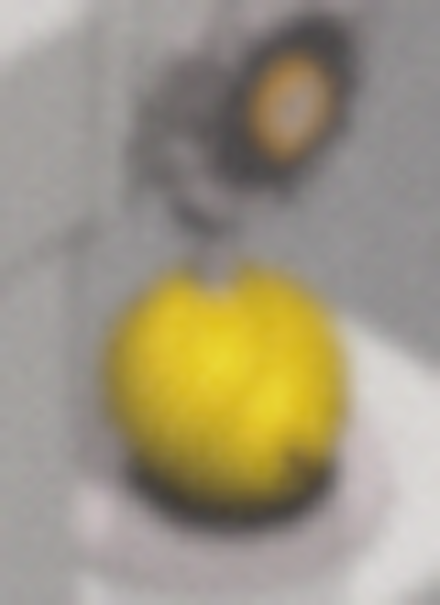

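View pics/w21.png

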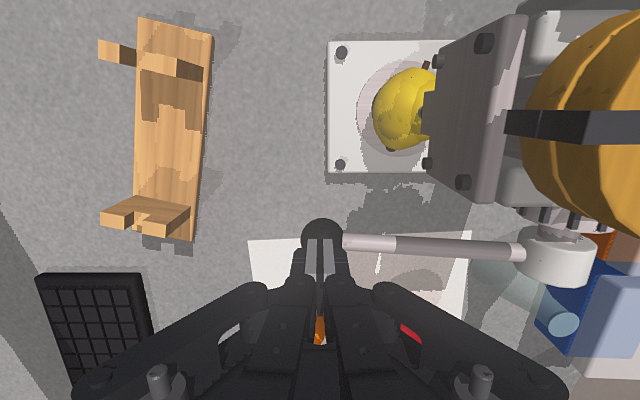

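```bash
python3 -m jog '[[0,0,0,0,0,-0.5,0],[0,0,0,0,0,-1.2,0],[0,0,0,0,0,-2.2,0],[0,0,0,0,-0.3,-3.2,0],[0,0,0,0,-0.8,-4,0],[0,0,0,0.5,-1.5,-4.5,0],[0,0,0,1.2,-2.2,-4.8,0],[0,0,0,1.8,-2.6,-5,0],[0,0,0,2,-2.8,-5,0],[0,0,0,2,-2.8,-5,0]]'
python3 - <<'E'
from h import *
c=cam("wrist"); cv2.imwrite("pics/w22.png",c["img"][:,:,::-1])
for th in np.arange(.8,1.15,.05): print(round(th,2),proj(c,ball(th)))
s=cam("scene"); crop(s,285,200,325,255,11,"s22.png"); cv2.imwrite("pics/s22f.png",s["img"][:,:,::-1]);print(arm.sense()["wrist_force"],arm.sense()["eef_pos"])
E
```

```text
time: 19.28
eef_pos: [0.3926, -0.1577, 0.3812]
tcp_rot: [0.652, 0.758, 0.0, 0.001]
wrist_force: [1.0, -0.8, 0.2]
gripper_width: -0.0
0.8 [393.76008717 239.81083868]
0.85 [392.04261464 237.25227264]
0.9 [390.67181842 234.78762021]
0.95 [389.6316329  232.41760468]
1.0 [388.90630954 230.14246123]
1.05 [388.48052035 227.96201055]
1.1 [388.3394387  225.87572566]
[ 0.203473    0.30483817 -0.13309769] [ 0.39375244 -0.15881083  0.38077757]
```

View pics/s22.png

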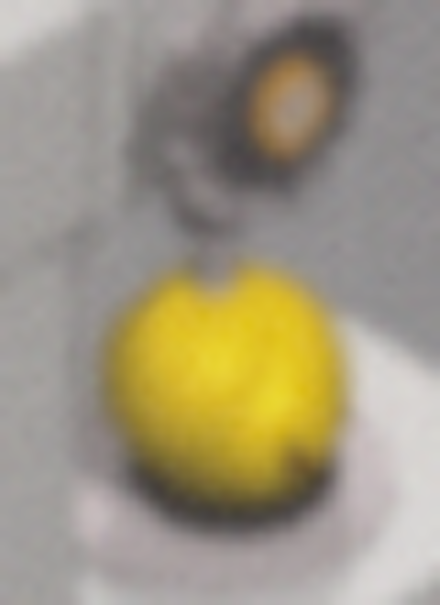

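View pics/w22.png

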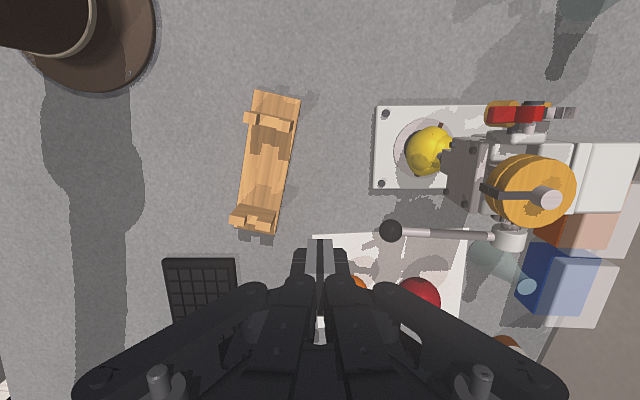

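View pics/s22f.png

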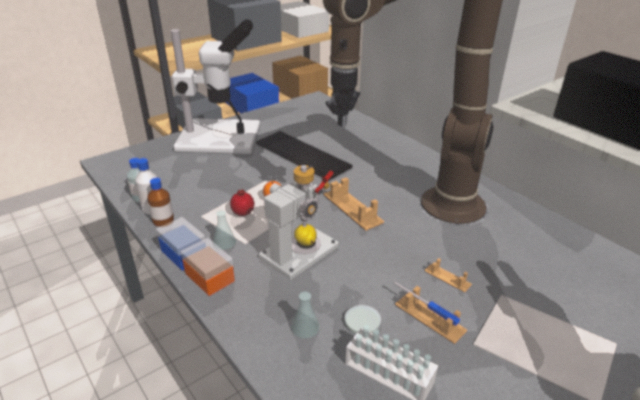

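```bash
python3 -c "
from cell import workorder; print(workorder.sign_off())"
```

```text
the job is handed in; nothing more can be done
None
```

The job is done and handed in at about 19 s. I took the rod from the middle-sized rest (base measured at about 189 mm). With its steel I lifted the pawl's tab up and over until it fell back, then laid the rod back in both notches. After that I pushed the lever ball down with the shut fingertips until the plunger met the quince, let go, and drew the arm clear.

**Last checks:**
- **Pawl:** the pictures show it still lying back off the wheel.
- **Rod:** it sits in both notches of its rest.
- **Lever:** it held at about 0.97 rad after release.
- **Plunger:** its tip is at the quince's top, and the quince shows no visible shift.
- **Robot and bystanders:** the robot touches nothing, and the bystanders look unmoved in the final picture.

**One doubt:** the touch came on more sharply than I meant. The wrist force went from about 3 N to 4.9 N and then 9.9 N within the last few millimetres, and I backed off at once. By the 5 N per newton rule that is up to about 34 N on the quince, close to the 35 N bruise limit, with readings noisy to about 1 N. I saw no mark, but the camera could not rule out a bruise.

**Contact after release:** I judged this only from the picture and the held lever angle; I did not press again to confirm it.

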